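# Bank a coin tube in the teller's till

### The arm

A 6-joint arm with a two-finger parallel gripper is mounted at the origin on the work surface. World frame = base frame: x ahead of the robot, y to its left, z up, the work surface at z = 0. Lengths are in m, angles in rad, forces in N, time in s.
With the tool pointing down it reaches from about 0.25 to 0.775 m from the base axis. Payload 4 kg.
Tool frame: the origin (TCP) lies at the centre of the arm's flange, where the gripper is bolted on; the fingertips stand ahead of it and the grasp point (between the pads) lies 180 mm ahead of it (robot.tcp_to_tips is the z of the fingertips in the tool frame, in m); z points along the fingers, y is the direction in which the jaws open and shut (so a half turn about z gives the same grasp; the last joint's range is limited). The gripper opens to 94 mm and grips with 3 to 60 N. Pads are 16 mm wide; open, the fingers measure 119 mm over their backs; the gripper's body (75 mm by 177 mm) begins 78 mm behind the grasp point.
Start: joints at [1.211, 0.087, 1.371, -0, 1.684, -0.103], TCP at [0.14, 0.532, 0.405] pointing down, gripper open.
Joint ranges: [-3.1, 3.1], [-0.76, 2.03], [0.27, 2.55], [-1.08, 4.22], [0.17, 2.65], [-2.57, 2.57]. Speed limits (rad/s): [2.79, 2.79, 3.14, 3.14, 3.14, 3.14].

### API

Orientations are given as [roll, pitch, yaw] about the fixed x, y, z axes, in that order (R = Rz(yaw) Ry(pitch) Rx(roll)).
In Python, from bench import robot gives the robot as it stands.
- The arm moves only by the tool move_arm, never from a script. Its argument "increments" is a list that holds one entry, the list of rows, each a list of 7 numbers: the opening, from 0 (shut) to 1 (fully open), then the shift along the tool's x, y, z as a fraction of full scale, then the turn, a rotation vector about the tool's x, y, z as a fraction of full scale. In form: [[[jaw, dx, dy, dz, rx, ry, rz], ...]]. A call has 1 to 8 rows; each row is the pose to reach, as a shift and turn from the pose commanded when the call began, along the tool's axes at that moment; what a row does not reach only later rows make up. Full scale, the value 1, is 0.1 m for a shift and pi/2 rad for a turn. A row lasts 1/12 s, in which the tool goes at most 41.7 mm and 7.16 degrees, less where a joint would pass 70% of its speed; a pose out of reach is approached as far as the arm can. A call with a number of a shift or a turn outside -1 to 1 is refused whole. A call with a gripper value outside its range is refused whole. The fingers move at their own pace and stop on an object; the grip force is fixed at half the most. Time passes only in rows, so rows that repeat a pose let the fingers close. It gives the time, the measured TCP pose, the force and the opening at its end, in the units of the state.
- robot.get_obs(): the state, without advancing time (a new reading comes with each control period).
- robot.snapshot(name): name is "side" or "top" or "wrist"; returns (picture, depth): 400x640x3 uint8, red, green, blue; 400x640 float32, m along the optical axis (not along the pixel's ray), 0 where there is no reading.
- robot.camera_params(name): a dict with "mtx" (3x3 intrinsics, pixels), "R" (3x3) and "t" (3): a world point X has camera coordinates R X + t. Camera axes: x right, y down, z forward; pixel columns grow to the right and rows downward; lengths in m; the calibration is good to about 2 mm. The wrist camera is an equidistant fisheye: a pixel r from the principal point sees the ray r / f radians off the axis. A picture is of the moment at which its call begins: read the wrist's pose just before it. camera_params takes no time and is no camera call; for the wrist camera it gives the pose at the moment of the call.
- robot.close_job(): hands the job in, once; it reports no verdict.
The state is a dict: "time": time; "joint_positions": joint angles; "qvel": joint speeds; "joint_torque": joint torques, N m; "tool_pos": TCP position; "ee_rot": TCP orientation; "wrist_force": force on the tool from outside, world axes, zero at the start; "wrist_torque": the same for the moment, N m; "width": finger opening in m.
Only numpy, scipy, OpenCV 4.12 (cv2) and the standard library are available. Lean on these libraries where they do the work, as an engineer would, in place of code of your own. Each camera call takes 0.05 s, during which the arm holds its last target.

### The job

Put the orange-capped coin tube away in the coin till: lift the front of the clear cover over the two catch bumps and slide the cover right back without forcing it, lower the tube upright to the bottom of the empty well that it fits snugly, then let go and draw the cover shut again until its front drops down in front of the bumps. Leave the tubes already in the till, the stamp and the stapler alone.

Things in the scene. Friction and masses are not known exactly. Their poses are not given: they have to be found in the camera images.
- till: grey steel coin till fixed to the counter, 276 mm wide, 326 deep, 112 high at the sides. Origin underneath, mid-width, 135 mm behind its front face. x axis: to its back, the way the cover opens (away from the robot, turned at most 0.2 rad); y to its left; z up. Front 135 mm: open well box, front wall 5 mm thick, 92 high, 122 mm clear each side of the middle; behind: a closed deck 88 high.
- well_a (a point): centre of the mouth of well a, a round blind hole 22.5 mm wide, 43 mm deep, in the till's blue rack; mouth 50 mm above the counter, rim chamfered 1.5 mm. First of five wells graded by size in a straight row, 46 mm apart, 60 mm behind the till's front face. Holds a 20 mm tube.
- well_b (a point): centre of the mouth of well b, a round blind hole 26.5 mm wide, 43 mm deep, in the till's blue rack; mouth 50 mm above the counter, rim chamfered 1.5 mm. Second in the row, empty.
- well_c (a point): centre of the mouth of well c, a round blind hole 30.5 mm wide, 43 mm deep, in the till's blue rack; mouth 50 mm above the counter, rim chamfered 1.5 mm. Middle of the row, empty.
- well_d (a point): centre of the mouth of well d, a round blind hole 34.5 mm wide, 43 mm deep, in the till's blue rack; mouth 50 mm above the counter, rim chamfered 1.5 mm. Fourth in the row, empty.
- well_e (a point): centre of the mouth of well e, a round blind hole 38.5 mm wide, 43 mm deep, in the till's blue rack; mouth 50 mm above the counter, rim chamfered 1.5 mm. Fifth, at the right end of the row. Holds a 36 mm tube.
- runner (a joint): travel in m of the till's clear cover: 0 fully shut, 0.150 fully back (it hits a stop), wells uncovered, cover parked over the deck. Its rear edge hangs on a runner held in side channels (about 1 N friction) and cannot come out. It stays where it is left.
- cover (a joint): lift of the cover's front, rad, about its rear edge: 0 lying on the rails, at most 0.12 (21 mm at the pull). The bumps are cleared from 0.045 on (8 mm at the pull). Clear 5 mm sheet, 262 x 170 mm, 0.26 to 0.42 kg, top face 103 mm above the counter; it falls back when let go.
- guide_pin (a point): midway between the undersides of the cover's two front rollers (8 mm thick, 128 mm to either side, on the side rails, 88 mm high). Shut, they lie in front of two steel bumps 7 mm high on the rails: after 3 mm of play the bumps' slightly undercut faces stop the cover unless it is lifted. Behind, the bumps slope down over 30 mm: drawn shut, the cover rolls up this slope and drops in front.
- pull_front (a point): middle of the slanting underside of the cover's aluminium pull, 109 mm above the counter when shut, 16 mm ahead of the till's front face, facing forward and down at 45 degrees, 180 mm wide. It runs from the front edge (11 mm farther forward, 120 mm high) down to the cover's edge; free below for a fingertip. Moves with the cover. x axis as the till's.
- pull_back (a point): middle of the top edge of the pull's upright rear face, 125 mm above the counter when the cover lies down, 15 mm behind pull_front; 180 mm wide, 22 mm tall above the sheet, free behind for a finger to draw the cover shut. The pull's flat top is 26 mm deep, ahead of this edge. Crossing the bumps, it and the sheet here rise up to 8 mm. Moves with the cover.
- tube_mid (a point): centre (half-way up) of the orange-capped coin tube to put away: closed clear cylinder of brass coins, 28 mm in diameter, 80 mm tall, standing on the counter to the right of the till, 0.15 to 0.3 kg. At the bottom of its well this point lies 3 mm below the well's mouth and 37 mm of tube stand out.
- stored_small_mid (a point): centre of the green-capped tube, 20 mm in diameter, 80 mm tall, standing in well a; leave it there
- stored_large_mid (a point): centre of the green-capped tube, 36 mm in diameter, 80 mm tall, standing in well e; leave it there
- stamp_mid (a point): middle (35 mm up) of a loose rubber stamp, 45 x 28 mm foot, wooden knob, 72 mm tall; leave it alone
- stapler_mid (a point): middle (30 mm up) of a loose red and black stapler, 145 x 34 mm, 60 mm tall; leave it alone
Things that resemble listed ones, but are neither listed nor needed, are in the scene too. There is more than one size of the part that bears tube_mid; the job needs the larger.

How it is judged:
By the outcome, as a careful person would: the job done as asked, in the order asked, and still so for the second after the job is handed in, with the robot touching nothing.
It also fails if it takes over 69 s, if anything falls off the work surface, if the arm or the gripper's body presses on something with over 40 N, if the wrist force passes 120 N, or if a joint passes its speed limit or range.

## Working session

There is one attempt and no reset: what is moved stays moved. The work goes in short steps, Python scripts to look and compute and a tool call to move; the robot and the scene stay as the last step left them, time stands still between calls to the robot, and variables do not carry over. Pictures are saved under pics/ and viewed, and the job is handed in when it is done.

Besides the shell and the picture viewer there is one more tool, called after ">>>" in YAML: its name, and indented under it one key for each argument. move_arm: Moves the arm, as the interface text tells. Its arguments: {"type":"object","properties":{"increments":{"type":"array","items":{"type":"array","items":{"type":"array","items":{"type":"number","minimum":-1,"maximum":1}}}}},"required":["increments"]}

```bash
ls; mkdir -p pics
python3 - <<'E'
from bench import robot
import cv2,numpy as np
print(robot.get_obs(), robot.tcp_to_tips)
for n in ["side","top","wrist"]:
    p=robot.camera_params(n); print(n,p)
    im,d=robot.snapshot(n)
    cv2.imwrite(f"pics/{n}0.png",im[:,:,::-1]); np.savez(f"{n}0.npz",im=im,d=d,**{k:p[k] for k in("mtx","R","t")})
E
```

```text
pics
{'time': 0.0, 'joint_positions': array([ 1.21088757e+00,  8.79416848e-02,  1.37226855e+00, -1.63993883e-05,
        1.68358364e+00, -1.03113900e-01]), 'qvel': array([ 0.00019916, -0.00096393,  0.00101797,  0.00038283, -0.00231456,
        0.00021877]), 'joint_torque': array([ 1.22718331e-03, -3.40189576e+01, -3.02424431e+01,  7.18302839e-02,
        3.31487751e-02, -1.52831631e-04]), 'tool_pos': array([0.13966262, 0.53185055, 0.40350372]), 'ee_rot': array([-3.13940145e+00, -2.10361672e-04,  2.88479574e+00]), 'wrist_force': array([-0.02069324,  0.5176478 ,  0.29527068]), 'wrist_torque': array([-0.04677617, -0.02009903, -0.00818439]), 'width': 0.09369082972868989} 0.1992
side {'mtx': array([[387.39032493,   0.        , 319.09063251],
       [  0.        , 387.39032493, 198.61277921],
       [  0.        ,   0.        ,   1.        ]]), 'R': array([[ 0.94631678, -0.32304284, -0.01130774],
       [-0.1813105 , -0.50151724, -0.84593556],
       [ 0.2676024 ,  0.80257323, -0.53316524]]), 't': array([-0.53498523,  0.22524141,  0.86189496])}
top {'mtx': array([[425.01505364,   0.        , 318.87727106],
       [  0.        , 425.01505364, 187.08044895],
       [  0.        ,   0.        ,   1.        ]]), 'R': array([[-0.01352734, -0.99983344, -0.01225207],
       [-0.99224353,  0.01493691, -0.12340853],
       [ 0.12357098,  0.01048765, -0.99228031]]), 't': array([0.05547782, 0.57798755, 1.12447087])}
wrist {'mtx': array([[309.70691629,   0.        , 323.96408855],
       [  0.        , 309.70691629, 200.78322967],
       [  0.        ,   0.        ,   1.        ]]), 'R': array([[ 0.25376802,  0.96726188, -0.00249973],
       [ 0.93545963, -0.24476556,  0.25496099],
       [ 0.2460022 , -0.06703934, -0.96694811]]), 't': array([-0.54751699, -0.02688216,  0.39048308])}
```

View pics/top0.png

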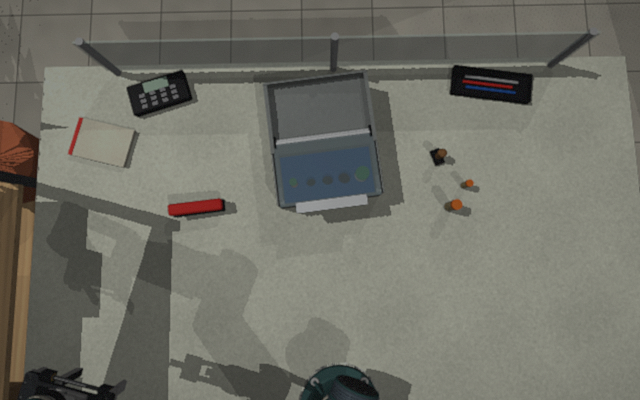

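View pics/side0.png

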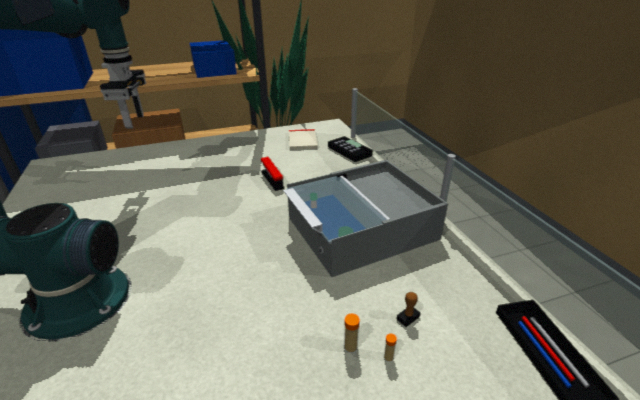

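View pics/wrist0.png

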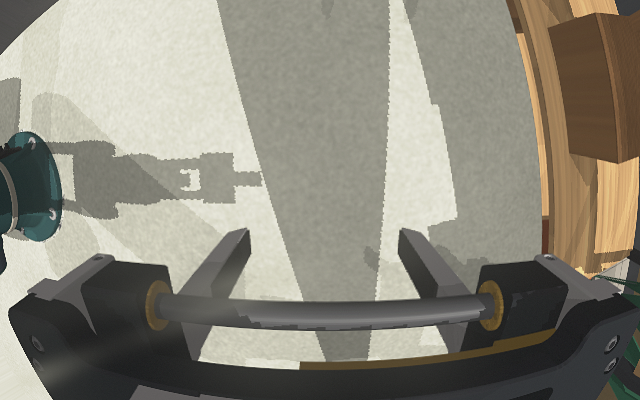

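```bash
cat > h.py <<'E'
import numpy as np,cv2
def load(n): return dict(np.load(n+".npz"))
def ray(p,uv):
    uv=np.atleast_2d(uv).astype(float)
    d=np.c_[(uv-[p["mtx"][0,2],p["mtx"][1,2]])/p["mtx"][0,0],np.ones(len(uv))]
    return -p["R"].T@p["t"], d@p["R"]
def onz(p,uv,z):
    c,d=ray(p,uv); return c+d*((z-c[2])/d[:,2])[:,None]
def proj(p,X):
    q=np.atleast_2d(X)@p["R"].T+p["t"]; return q[:,:2]/q[:,2:]*p["mtx"][0,0]+[p["mtx"][0,2],p["mtx"][1,2]]
def cloud(p):
    v,u=np.mgrid[:400,:640]; uv=np.c_[u.ravel(),v.ravel()]
    c,d=ray(p,uv); return (c+d*p["d"].ravel()[:,None]).reshape(400,640,3)
E
python3 - <<'E'
from h import *
for n,(a,b,c,d) in {"top":(255,60,480,225),"side":(270,150,460,370)}.items():
    im=load(n+"0")["im"][b:d,a:c,::-1]; s=min(800/im.shape[1],600/im.shape[0]); s=int(s*100)/100
    cv2.imwrite(f"pics/{n}0z.png",cv2.resize(im,None,fx=s,fy=s,interpolation=cv2.INTER_CUBIC)); print(n,s)
p=load("top0");W=cloud(p)
# till: height classes
z=W[...,2]
sub=(slice(60,225),slice(255,400))
for zz in range(80,135,4):
    m=(z[sub]>zz/1000)&(z[sub]<(zz+4)/1000); print(zz,m.sum())
hsv=cv2.cvtColor(p["im"],cv2.COLOR_RGB2HSV)
m=cv2.inRange(hsv,(5,150,120),(20,255,255)); n,l,s,c=cv2.connectedComponentsWithStats(m)
for i in range(1,n): 
    if s[i,4]>10: print(s[i],c[i],onz(p,c[i],.08))
q=load("side0");hs=cv2.cvtColor(q["im"],cv2.COLOR_RGB2HSV)
m=cv2.inRange(hs,(5,150,120),(20,255,255)); n,l,s,c=cv2.connectedComponentsWithStats(m)
for i in range(1,n): 
    if s[i,4]>10: print(s[i],c[i],onz(q,c[i],.077))
E
```

```text
top 3.55
side 2.72
80 66
84 1769
88 3086
92 413
96 421
100 3525
104 2744
108 311
112 585
116 253
120 171
124 514
128 67
132 0
[  1 122  18  30 318] [  8.56289308 137.3490566 ] [[0.72063031 0.87969485 0.08      ]]
[  0 148  26  10  72] [ 13.44444444 151.27777778] [[0.68220617 0.86354584 0.08      ]]
[466 180   7   6  33] [469.39393939 182.48484848] [[ 0.57945278 -0.34757787  0.08      ]]
[452 200  10  10  78] [456.5        204.12820513] [[ 0.52314684 -0.31091445  0.08      ]]
[144 109  35   7 127] [160.82677165 111.90551181] [[0.18536565 0.99826089 0.077     ]]
[117 115   5   4  13] [118.84615385 117.        ] [[0.01864591 0.99478887 0.077     ]]
[131 114   5   4  17] [132.82352941 115.23529412] [[0.07304227 0.99682456 0.077     ]]
[407 293   9   5  33] [411.33333333 294.81818182] [[ 0.65693265 -0.29466739  0.077     ]]
[345 314  14  12 148] [351.65540541 319.62162162] [[ 0.52279323 -0.31213065  0.077     ]]
[386 334  11  10  84] [390.79761905 338.20238095] [[ 0.57121509 -0.37222105  0.077     ]]
```

View pics/top0z.png

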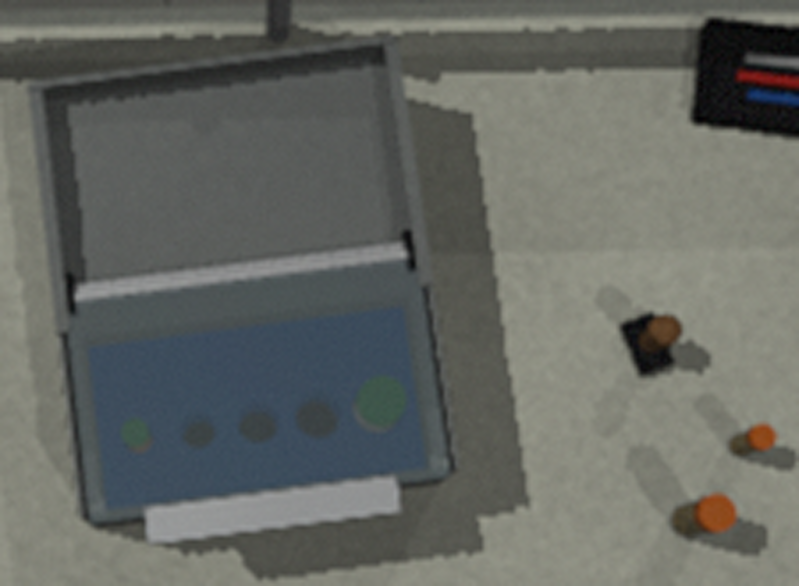

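View pics/side0z.png

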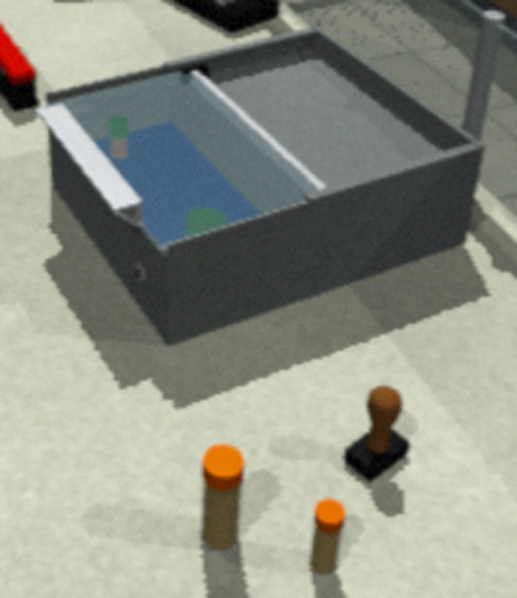

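Run:
```python
from h import *
p=load("top0"); hsv=cv2.cvtColor(p["im"],cv2.COLOR_RGB2HSV)
print(p["im"][204,332],p["im"][138,322],p["im"][220,332])
g=p["im"].min(2); m=np.zeros_like(g); m[185:216,285:380]=(g[185:216,285:380]>150)
hs=hsv[...,1]; m=(m>0)&(hs<40)
n,l,s,c=cv2.connectedComponentsWithStats(m.astype(np.uint8))
i=1+np.argmax(s[1:,4]); print(s[i],c[i])
cn=np.argwhere(l==i)[:,::-1].astype(np.float32)
r=cv2.minAreaRect(cn); print(r, onz(p,c[i],.123))
b=cv2.boxPoints(r); B=onz(p,b,.123); print(B)
ctr=onz(p,r[0],.123)[0]
# yaw by column-wise edges
us=np.arange(s[i,0]+4,s[i,0]+s[i,2]-4)
for f,z in((np.min,.125),(np.max,.12)):
    P=onz(p,[(u,f(np.where(l[:,u]==i)[0])+(-.5 if f is np.min else .5)) for u in us],z)
    k=np.polyfit(P[:,1],P[:,0],1); print("edge",k,-np.arctan(k[0]), P.mean(0))
# corners of till rim from zoomed pick
C=np.array([[38,88],[390,45],[72,520],[450,470],[62,330]])/3.55+[255,60]
print(onz(p,C,.112))
# rear white strip
m=np.zeros_like(g); m[120:150,270:378]=(g[120:150,270:378]>150); 
uu=[u for u in range(282,365) if m[:,u].sum()>1]
P=onz(p,[(u,np.where(m[:,u])[0].mean()) for u in uu],.105);k=np.polyfit(P[:,1],P[:,0],1);print("strip",k,P.mean(0),P[0],P[-1])
W=cloud(p)
print("z pull",W[200:208:2,325:345:5,2]); print("sheet",W[190,300:360:15,2],W[170,300:360:15,2])
# stapler etc / tube depth
print("tube top",W[202:206,454:459,2].mean(),W[202:206,454:459].reshape(-1,3).mean(0))
```

```text
[145 147 147] [124 126 127] [78 78 72]
[297 201  23  11  71] [304.46478873 205.1971831 ]
((308.12969970703125, 206.10238647460938), (8.529411315917969, 22.78404426574707), 83.2901611328125) [[0.52258431 0.08312746 0.123     ]]
[[0.52792115 0.10357569 0.123     ]
 [0.53380558 0.04658626 0.123     ]
 [0.51244055 0.04437527 0.123     ]
 [0.50657335 0.10122299 0.123     ]]
edge [-0.10708804  0.53868796] 0.10668147462064033 [0.53075478 0.07408088 0.125     ]
edge [-0.78478382  0.57845871] 0.6653936729162342 [0.52009402 0.0743704  0.12      ]
[[ 0.84284932  0.18278163  0.112     ]
 [ 0.87127031 -0.07888361  0.112     ]
 [ 0.52130023  0.15779948  0.112     ]
 [ 0.55325572 -0.11326528  0.112     ]
 [ 0.65978857  0.16495835  0.112     ]]Traceback (most recent call last):
  File "<stdin>", line 23, in <module>
  File "h.py", line 8, in onz
    c,d=ray(p,uv); return c+d*((z-c[2])/d[:,2])[:,None]
        ~~~^^^^^^
  File "h.py", line 5, in ray
    d=np.c_[(uv-[p["mtx"][0,2],p["mtx"][1,2]])/p["mtx"][0,0],np.ones(len(uv))]
             ~~^~~~~~~~~~~~~~~~~~~~~~~~~~~~~~
ValueError: operands could not be broadcast together with shapes (1,0) (2,)
```

Run:
```python
from h import *
p=load("top0"); g=p["im"].min(2)
def comp(r0,r1,c0,c1,t):
    m=np.zeros_like(g); m[r0:r1,c0:c1]=g[r0:r1,c0:c1]>t
    n,l,s,c=cv2.connectedComponentsWithStats(m); i=1+np.argmax(s[1:,4]); print(s[i],c[i]); return l==i,s[i]
m,s=comp(190,213,290,372,115)
us=np.arange(s[0]+4,s[0]+s[2]-4)
b=cv2.boxPoints(cv2.minAreaRect(np.argwhere(m)[:,::-1].astype(np.float32)));print(b,onz(p,b,.123),onz(p,b.mean(0),.123))
for f,z in((np.min,.125),(np.max,.12)):
    P=onz(p,[(u,f(np.where(m[:,u])[0])+(-.5 if f is np.min else .5)) for u in us],z)
    k=np.polyfit(P[:,1],P[:,0],1); print("edge",k,-np.arctan(k[0]), P.mean(0))
m,s=comp(120,150,270,378,100)
us=np.arange(s[0]+4,s[0]+s[2]-4)
P=onz(p,[(u,np.where(m[:,u])[0].mean()) for u in us],.105);k=np.polyfit(P[:,1],P[:,0],1);print("strip",k,P.mean(0),P[0],P[-1])
W=cloud(p)
print("z pull",W[200:208:2,325:345:5,2]); print("sheet",W[190,300:360:15,2],W[170,300:360:15,2])
print("tube top",W[202:206,454:459].reshape(-1,3).mean(0))
# tall pixels: pull cloud
z=W[...,2]; M=np.zeros_like(z,bool); M[190:214,290:372]=(z[190:214,290:372]>.116)
Q=W[M];print("pull cloud",M.sum(),Q.mean(0),np.percentile(Q,[2,98],axis=0))
```

```text
[296 194  72  19 749] [330.99198932 203.23631509]
[[295.02966 202.51466]
 [365.87622 193.33086]
 [367.23846 203.83946]
 [296.3919  213.02327]] [[ 0.52969213  0.10680463  0.123     ]
 [ 0.55027361 -0.07177047  0.123     ]
 [ 0.52371014 -0.07446332  0.123     ]
 [ 0.50320893  0.1035611   0.123     ]] [[0.52669744 0.01605867 0.123     ]]
edge [-0.11058222  0.54151777] 0.11013475171729832 [0.53986556 0.01494105 0.125     ]
edge [-0.11652831  0.51537828] 0.11600512589309596 [0.51359479 0.0153052  0.12      ]
[276 128  94  17 482] [321.69917012 136.11825726]
strip [-0.11422569  0.70816627] [0.7041436  0.03521684 0.105     ] [0.69132016 0.14614631 0.105     ] [ 0.71563846 -0.0757336   0.105     ]
z pull [[0.12487926 0.12703409 0.12721895 0.12647317]
 [0.12887772 0.12523915 0.12244182 0.12458727]
 [0.12431013 0.12606689 0.12264028 0.12806835]
 [0.1284056  0.12530814 0.12793096 0.12643673]]
sheet [0.09855275 0.1045802  0.10010421 0.10473062] [0.10476168 0.10517796 0.10718575 0.10644985]
tube top [ 0.52485075 -0.30988174  0.0794307 ]
pull cloud 751 [0.5247967  0.01697066 0.13250087] [[ 0.50554282 -0.0691107   0.12163733]
 [ 0.54350785  0.10183042  0.12960921]]
```

```bash
cat > mv.py <<'E'
import numpy as np,sys
from scipy.spatial.transform import Rotation as Ro
from bench import robot
YAW=0.113; O=np.array([.6748,.0328,0]); X=np.array([np.cos(YAW),np.sin(YAW),0]); Y=np.array([-X[1],X[0],0])
def till(x,y,z): return O+x*X+y*Y+[0,0,z]
def Rt(jawang,tilt=0,tiltaxis=None):
    # tool z down, tool y at world angle jawang
    R=Ro.from_euler('z',jawang+np.pi/2)*Ro.from_euler('x',np.pi)
    if tilt: R=Ro.from_rotvec(tilt*np.asarray(tiltaxis))*R
    return R
def st(show=True):
    o=robot.get_obs(); R=Ro.from_euler('xyz',o["ee_rot"])
    if show: print("t%.2f pos"%o["time"],o["tool_pos"].round(4),"rot",o["ee_rot"].round(4),"F",o["wrist_force"].round(1),"T",o["wrist_torque"].round(2),"w%.4f"%o["width"],"q",o["joint_positions"].round(2), "tillxy",((o["tool_pos"]-O)@np.c_[X,Y]).round(4))
    return o["tool_pos"],R
def plan(pos,R,p0=None,R0=None):
    """print calls from current (or given) pose to target"""
    if p0 is None: p0,R0=st()
    d=R0.inv().apply(pos-p0); rv=(R0.inv()*R)
    n=max(1,int(np.ceil(np.abs(d).max()/.1-1e-6)),int(np.ceil(rv.magnitude()/(np.pi/2))))
    for i in range(n):
        pt=p0+(pos-p0)/(n-i); Rt_=R0*Ro.from_rotvec((R0.inv()*R).as_rotvec()/(n-i))
        d=R0.inv().apply(pt-p0)/.1; r=(R0.inv()*Rt_).as_rotvec()/(np.pi/2)
        rows=max(np.linalg.norm(d)*100/41.7, np.linalg.norm(r)*90/7.16)
        print("call",np.r_[d,r].round(3).tolist(),"rows>=%.1f"%rows)
        p0,R0=pt,Rt_
    return p0,R0
E
python3 - <<'E'
from mv import *
from h import load,proj
p=load("top0")
for a in[(-.075,0,.05),(-.075,.092,.05),(-.075,-.092,.05),(-.135,.138,.09),(-.135,-.138,.09),(.191,.138,.112),(.191,-.138,.112)]:
    uv=proj(p,till(*a))[0]; print(a,till(*a).round(4),((uv-[255,60])*3.55).round(1))
q=load("side0")
for a in[(-.162,.09,.122),(-.162,-.09,.122),(-.136,-.09,.125),(-.135,-.138,.09),(.191,-.138,.112)]:
    uv=proj(q,till(*a))[0]; print("side",a,((uv-[270,150])*2.72).round(1))
plan(till(-.147,0,.36),Rt(YAW))
E
```

```text
(-0.075, 0, 0.05) [0.6003 0.0243 0.05  ] [256.2 420.4]
(-0.075, 0.092, 0.05) [0.5899 0.1158 0.05  ] [136.3 435.7]
(-0.075, -0.092, 0.05) [ 0.6107 -0.0671  0.05  ] [375.9 405.1]
(-0.135, 0.138, 0.09) [0.5251 0.1547 0.09  ] [ 79.7 517.1]
(-0.135, -0.138, 0.09) [ 0.5562 -0.1195  0.09  ] [454.4 469.2]
(0.191, 0.138, 0.112) [0.849  0.1915 0.112 ] [26.3 80.2]
(0.191, -0.138, 0.112) [ 0.8801 -0.0828  0.112 ] [394.9  33.5]
side (-0.162, 0.09, 0.122) [ 36.7 110. ]
side (-0.162, -0.09, 0.122) [113.9 209.8]
side (-0.136, -0.09, 0.125) [142.  198.8]
side (-0.135, -0.138, 0.09) [168.8 263.8]
side (0.191, -0.138, 0.112) [484.4 145.7]
t0.15 pos [0.1397 0.5319 0.4038] rot [-3.1400e+00 -1.0000e-04  2.8848e+00] F [ 1.2 -0.2 -0.4] T [ 0.01 -0.02 -0.01] w0.0939 q [ 1.21  0.09  1.37 -0.    1.68 -0.1 ] tillxy [-0.4754  0.5562]
call [-0.845, -0.666, 0.074, -0.0, 0.0, 0.127] rows>=2.6
call [-0.961, -0.485, 0.074, -0.0, 0.0, 0.127] rows>=2.6
call [-1.038, -0.284, 0.073, -0.0, 0.0, 0.127] rows>=2.6
call [-1.074, -0.072, 0.073, -0.0, 0.0, 0.127] rows>=2.6
call [-1.067, 0.143, 0.073, -0.0, 0.0, 0.127] rows>=2.6
call [-1.017, 0.352, 0.073, -0.0, 0.0, 0.127] rows>=2.6
```

>>> move_arm:
  increments:
    - [[1, -0.4, -0.3, 0.0, 0, 0, 0.06], [1, -0.845, -0.666, 0.07, 0, 0, 0.127], [1, -0.845, -0.666, 0.07, 0, 0, 0.127]]

```text
time: 0.4
tool_pos: [0.2055, 0.4442, 0.397]
ee_rot: [-3.14, 0.001, 2.681]
wrist_force: [0.2, 1.3, 0.5]
width: 0.0946
```

>>> move_arm:
  increments:
    - [[1, -0.961, -0.485, 0.07, 0, 0, 0.127], [1, -0.961, -0.485, 0.07, 0, 0, 0.127], [1, -0.961, -0.485, 0.07, 0, 0, 0.127]]

```text
time: 0.65
tool_pos: [0.2706, 0.3577, 0.3901]
ee_rot: [-3.14, 0.001, 2.481]
wrist_force: [0.3, 0.8, -0.0]
width: 0.094
```

>>> move_arm:
  increments:
    - [[1, -1, -0.284, 0.07, 0, 0, 0.127], [1, -1, -0.284, 0.07, 0, 0, 0.127], [1, -1, -0.284, 0.07, 0, 0, 0.127]]

```text
time: 0.9
tool_pos: [0.3327, 0.2739, 0.3831]
ee_rot: [-3.141, 0.002, 2.281]
wrist_force: [0.0, 0.5, 0.3]
width: 0.0939
```

Run:
```python
from mv import *
plan(till(-.147,0,.36),Rt(YAW))
```

```text
t0.90 pos [0.3327 0.2739 0.3831] rot [-3.1406e+00  1.7000e-03  2.2809e+00] F [0.  0.5 0.3] T [-0.03  0.01 -0.01] w0.0939 q [ 0.56 -0.18  1.67 -0.    1.65 -0.15] tillxy [-0.3127  0.2781]
call [-0.808, -0.048, 0.059, -0.0, 0.0, 0.095] rows>=1.9
call [-0.806, 0.072, 0.059, -0.0, 0.0, 0.095] rows>=1.9
call [-0.786, 0.192, 0.058, -0.0, 0.0, 0.095] rows>=1.9
call [-0.749, 0.306, 0.058, -0.0, 0.0, 0.095] rows>=1.9
```

>>> move_arm:
  increments:
    - [[1, -0.808, -0.048, 0.059, 0, 0, 0.095], [1, -0.808, -0.048, 0.059, 0, 0, 0.095], [1, -0.808, -0.048, 0.059, 0, 0, 0.095]]

```text
time: 1.15
tool_pos: [0.3836, 0.208, 0.3767]
ee_rot: [-3.14, 0.003, 2.128]
wrist_force: [-0.6, -0.1, -0.7]
width: 0.0939
```

>>> move_arm:
  increments:
    - [[1, -0.806, 0.072, 0.059, 0, 0, 0.095], [1, -0.806, 0.072, 0.059, 0, 0, 0.095], [1, -0.806, 0.072, 0.059, 0, 0, 0.095]]

```text
time: 1.4
tool_pos: [0.4324, 0.1448, 0.3708]
ee_rot: [-3.14, 0.003, 1.981]
wrist_force: [0.4, -1.0, -0.0]
width: 0.0941
```

>>> move_arm:
  increments:
    - [[1, -0.786, 0.192, 0.058, 0, 0, 0.095], [1, -0.786, 0.192, 0.058, 0, 0, 0.095], [1, -0.786, 0.192, 0.058, 0, 0, 0.095]]

```text
time: 1.65
tool_pos: [0.4816, 0.0812, 0.3649]
ee_rot: [-3.14, 0.002, 1.833]
wrist_force: [-0.1, -1.0, -0.0]
width: 0.0938
```

>>> move_arm:
  increments:
    - [[1, -0.749, 0.306, 0.058, 0, 0, 0.095], [1, -0.749, 0.306, 0.058, 0, 0, 0.095], [1, -0.749, 0.306, 0.058, 0, 0, 0.095], [1, -0.749, 0.306, 0.058, 0, 0, 0.095]]

```text
time: 1.98
tool_pos: [0.5291, 0.0202, 0.3593]
ee_rot: [-3.139, -0.001, 1.689]
wrist_force: [-0.7, -0.1, 0.2]
width: 0.0941
```

Run:
```python
from mv import *
import cv2
st()
p=robot.camera_params("wrist"); im,d=robot.snapshot("wrist"); np.savez("wrist1.npz",im=im,d=d,**p)
cv2.imwrite("pics/wrist1.png",im[:,:,::-1])
p=robot.camera_params("side"); im,d=robot.snapshot("side"); np.savez("side1.npz",im=im,d=d,**p)
cv2.imwrite("pics/side1.png",cv2.resize(im[120:300,240:480,::-1],None,fx=3.3,fy=3.3,interpolation=cv2.INTER_CUBIC))
```

```text
t1.98 pos [0.5291 0.0202 0.3593] rot [-3.1392e+00 -1.5000e-03  1.6885e+00] F [-0.7 -0.1  0.2] T [-0.06  0.06  0.  ] w0.0941 q [-0.07  0.06  1.49  0.    1.59 -0.19] tillxy [-0.1462  0.0039]
```

View pics/wrist1.png

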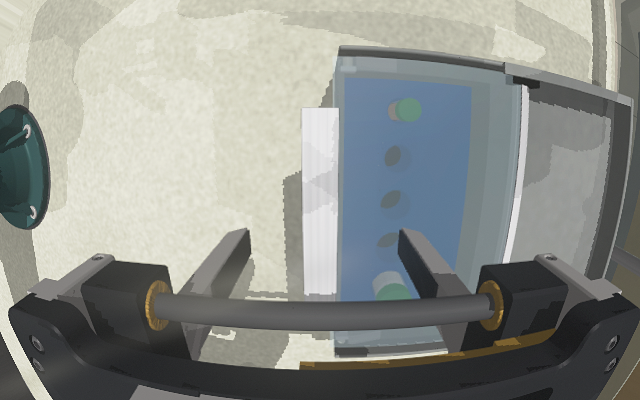

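View pics/side1.png

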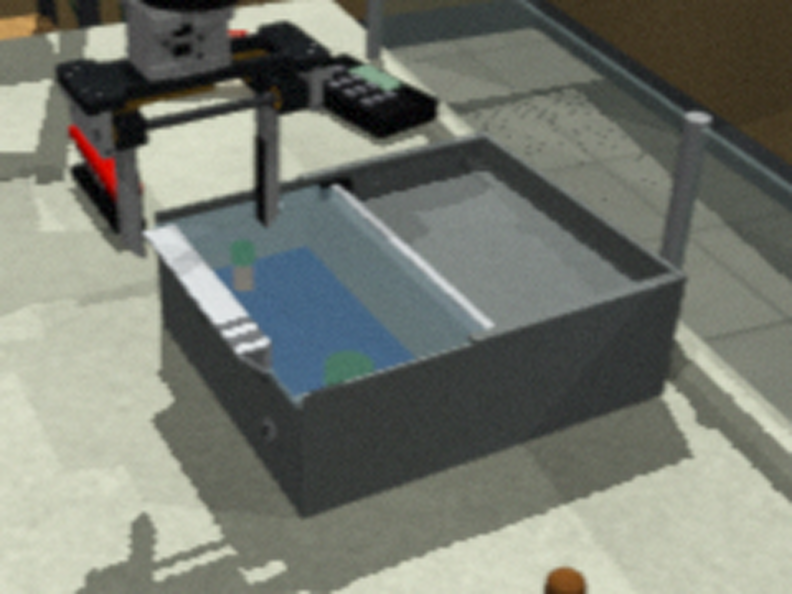

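```bash
cat >> h.py <<'E'
def wray(p,uv):
    uv=np.atleast_2d(uv).astype(float); d=uv-[p["mtx"][0,2],p["mtx"][1,2]]; r=np.linalg.norm(d,axis=1); th=r/p["mtx"][0,0]
    v=np.c_[d/np.maximum(r,1e-9)[:,None]*np.sin(th)[:,None],np.cos(th)]
    return -p["R"].T@p["t"], v@p["R"]
def wonz(p,uv,z):
    c,d=wray(p,uv); return c+d*((z-c[2])/d[:,2])[:,None]
E
python3 - <<'E'
from h import *
from mv import O,X,Y
p=load("wrist1"); g=p["im"].min(2)
m=np.zeros_like(g); m[100:300,298:345]=g[100:300,298:345]>190
n,l,s,c=cv2.connectedComponentsWithStats(m); 
print([ (list(s[i]),c[i].round(1)) for i in range(1,n) if s[i,4]>50])
def loc(P): d=P-O; return np.c_[d@X,d@Y]
for u in (295,300,302,305,320,335,338,340,342): print(u,g[150,u],g[220,u],end=' | ')
rows=np.arange(125,280,10); A=[];B=[]
for v in rows:
    r=g[v].astype(float); t=r[310:330].mean()
    L=302-2;  # subpixel not needed
    a=min(u for u in range(296,320) if r[u]>t-25 and r[u+1]>t-25); b=max(u for u in range(322,346) if r[u]>t-25)
    A.append((a-.5,v));B.append((b+.5,v))
print(A[:16:5],B[:16:5])
for E_,z in((A,.125),(B,.125)):
    P=wonz(p,E_,z); k=np.polyfit(P[:,1],P[:,0],1); print("yaw",-np.arctan(k[0]),"localx",loc(P)[:,0].round(4), loc(P)[[0,-1]])
print("ends y",loc(wonz(p,[(303,107),(338,107),(303,295),(338,295)],.125)))
print("wells",loc(wonz(p,[(395,156),(391,200)],.05)))
E
```

```text
[([np.int32(298), np.int32(100), np.int32(41), np.int32(196), np.int32(6794)], array([318.8, 194.2]))]
295 203 129 | 300 200 129 | 302 216 183 | 305 224 228 | 320 233 228 | 335 215 229 | 338 173 132 | 340 130 130 | 342 134 122 | [(301.5, np.int64(125)), (301.5, np.int64(175)), (302.5, np.int64(225)), (303.5, np.int64(275))] [(338.5, np.int64(125)), (337.5, np.int64(175)), (336.5, np.int64(225)), (335.5, np.int64(275))]
yaw 0.1188524092044521 localx [-0.1628 -0.1628 -0.1629 -0.1629 -0.1651 -0.163  -0.1631 -0.1625 -0.1626
 -0.1627 -0.1628 -0.1629 -0.1623 -0.1625 -0.1626 -0.1628] [[-0.16283186  0.07383845]
 [-0.16282707 -0.03958744]]
yaw 0.11474600284558532 localx [-0.1375 -0.1381 -0.138  -0.138  -0.1386 -0.1378 -0.1377 -0.1376 -0.1375
 -0.1373 -0.1379 -0.1378 -0.1376 -0.1375 -0.1381 -0.1379] [[-0.13750241  0.0739111 ]
 [-0.13791264 -0.03937608]]
ends y [[-0.16180075  0.0862876 ]
 [-0.1379477   0.08634959]
 [-0.16365551 -0.05816332]
 [-0.13552021 -0.0579188 ]]
wells [[-0.07986639  0.04499748]
 [-0.08162544  0.0017447 ]]
```

```bash
sed -i 's/^YAW=0.113; O=np.array(\[.6748,.0328,0\])/YAW=0.115; O=np.array([.6738,.0320,0])/' mv.py
python3 - <<'E'
from mv import *
plan(till(-.148,0,.307),Rt(YAW))
E
```

```text
t2.08 pos [0.5282 0.0215 0.3601] rot [-3.1407e+00 -1.3000e-03  1.6911e+00] F [0.2 0.8 0.4] T [-0.05  0.01  0.  ] w0.0940 q [-0.07  0.05  1.5   0.    1.59 -0.19] tillxy [-0.1458  0.0063]
call [-0.064, -0.022, 0.531, -0.001, -0.001, 0.003] rows>=1.3
```

>>> move_arm:
  increments:
    - [[1, -0.03, -0.01, 0.25, 0, 0, 0.003], [1, -0.06, -0.022, 0.45, 0, 0, 0.003], [1, -0.064, -0.022, 0.51, 0, 0, 0.003], [1, -0.064, -0.022, 0.531, 0, 0, 0.003], [0.6, -0.064, -0.022, 0.531, 0, 0, 0.003], [0.45, -0.064, -0.022, 0.531, 0, 0, 0.003]]

```text
time: 2.58
tool_pos: [0.5275, 0.0144, 0.3086]
ee_rot: [3.139, 0.0, 1.686]
wrist_force: [1.1, -0.4, 0.8]
width: 0.0839
```

Run:
```python
from mv import *
import cv2
st()
for n in("side","wrist"):
    im,d=robot.snapshot(n)
    im=im[130:260,260:420] if n=="side" else im
    s=4 if n=="side" else 1
    cv2.imwrite(f"pics/{n}2.png",cv2.resize(im[:,:,::-1],None,fx=s,fy=s,interpolation=cv2.INTER_CUBIC))
```

```text
t2.58 pos [0.5275 0.0144 0.3086] rot [3.1393e+00 1.0000e-04 1.6859e+00] F [ 1.1 -0.4  0.8] T [-0.05  0.02 -0.06] w0.0839 q [-0.08  0.08  1.57  0.    1.49 -0.2 ] tillxy [-0.1474 -0.0007]
```

View pics/side2.png

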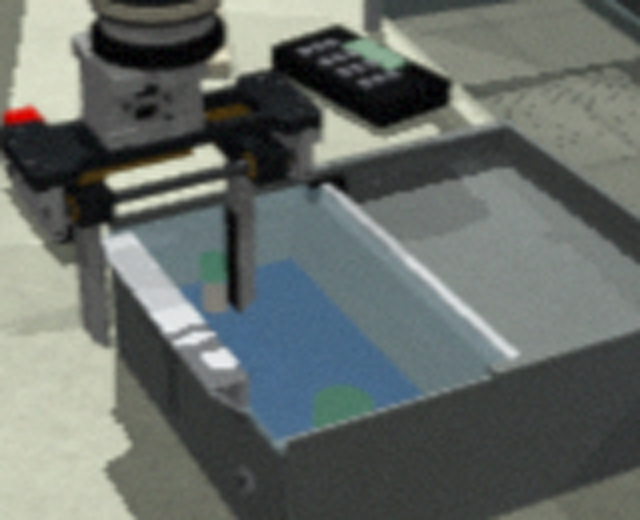

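View pics/wrist2.png

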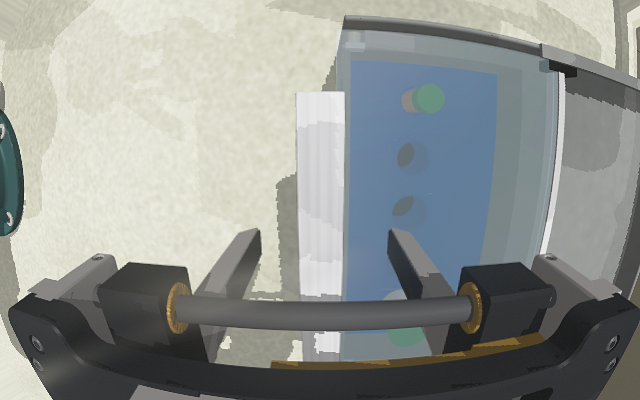

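>>> move_arm:
  increments:
    - [[0.35, 0, 0, 0, 0, 0, 0], [0.35, 0, 0, 0, 0, 0, 0], [0.33, 0, 0, 0, 0, 0, 0], [0.33, 0, 0, 0, 0, 0, 0], [0.33, 0, 0, 0, 0, 0, 0], [0.33, 0, 0, 0, 0, 0, 0]]

```text
time: 3.18
tool_pos: [0.5274, 0.0136, 0.3071]
ee_rot: [-3.142, -0.0, 1.685]
wrist_force: [0.4, 0.2, 0.1]
width: 0.0358
```

>>> move_arm:
  increments:
    - [[0.3, 0, 0, 0, 0, 0, 0], [0.25, 0, 0, 0, 0, 0, 0], [0.2, 0, 0, 0, 0, 0, 0], [0.2, 0, 0, 0, 0, 0, 0], [0.2, 0, 0, 0, 0, 0, 0]]

```text
time: 3.6
tool_pos: [0.5273, 0.0136, 0.3071]
ee_rot: [-3.141, -0.0, 1.685]
wrist_force: [-1.0, 0.4, 0.1]
width: 0.0253
```

Run:
```python
from mv import *
import cv2
st()
n="side"
im,d=robot.snapshot(n)
im=im[130:260,260:420]; s=4
cv2.imwrite(f"pics/{n}3.png",cv2.resize(im[:,:,::-1],None,fx=s,fy=s,interpolation=cv2.INTER_CUBIC))
```

```text
t3.60 pos [0.5273 0.0136 0.3071] rot [-3.1414 -0.      1.6846] F [-1.   0.4  0.1] T [-0.11 -0.02  0.04] w0.0253 q [-0.08  0.08  1.58  0.    1.49 -0.2 ] tillxy [-0.1476 -0.0015]
```

View pics/side3.png

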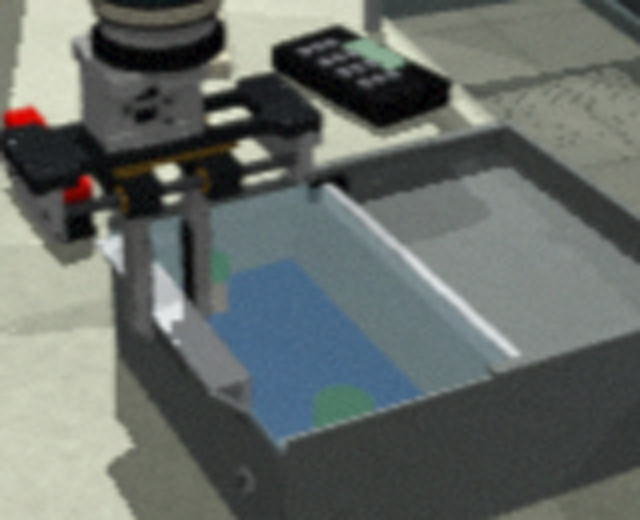

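Run:
```python
from mv import *
p,R=st()
H=till(.024,0,.098)
for th in(.02,.04,.06,.075):
    Q=Ro.from_rotvec(th*Y); plan(H+Q.apply(p-H),Q*R,p,R)
```

```text
t3.65 pos [0.5273 0.0136 0.3071] rot [-3.1415e+00 -1.0000e-04  1.6847e+00] F [-1.7 -0.4  0.6] T [-0.05  0.06  0.01] w0.0258 q [-0.08  0.08  1.58  0.    1.49 -0.2 ] tillxy [-0.1476 -0.0015]
call [0.0, 0.042, -0.034, 0.013, -0.0, 0.0] rows>=0.2
call [0.0, 0.085, -0.067, 0.025, -0.0, 0.0] rows>=0.3
call [0.0, 0.128, -0.099, 0.038, -0.0, 0.0] rows>=0.5
call [0.0, 0.162, -0.123, 0.048, -0.0, 0.0] rows>=0.6
```

>>> move_arm:
  increments:
    - [[0.2, 0, 0.021, -0.017, 0.006, 0, 0], [0.2, 0, 0.042, -0.034, 0.013, 0, 0], [0.2, 0, 0.063, -0.05, 0.019, 0, 0], [0.2, 0, 0.085, -0.067, 0.025, 0, 0], [0.2, 0, 0.128, -0.099, 0.038, 0, 0], [0.2, 0, 0.162, -0.123, 0.048, 0, 0], [0.2, 0, 0.162, -0.123, 0.048, 0, 0]]

```text
time: 4.23
tool_pos: [0.5443, 0.0155, 0.3199]
ee_rot: [-3.066, -0.0, 1.685]
wrist_force: [0.4, -0.2, -0.8]
width: 0.0256
```

Run:
```python
from mv import *
import cv2
p,R=st()
n="side"
im,d=robot.snapshot(n)
im=im[130:260,260:420]; s=4
cv2.imwrite(f"pics/{n}4.png",cv2.resize(im[:,:,::-1],None,fx=s,fy=s,interpolation=cv2.INTER_CUBIC))
plan(p+.08*X,R,p,R)
```

```text
t4.23 pos [0.5443 0.0155 0.3199] rot [-3.0663e+00 -1.0000e-04  1.6848e+00] F [ 0.4 -0.2 -0.8] T [-0.08 -0.19  0.02] w0.0256 q [-0.07  0.13  1.49 -0.01  1.59 -0.19] tillxy [-0.1305 -0.0015]
call [0.001, 0.798, -0.06, 0.0, 0.0, 0.0] rows>=1.9
```

View pics/side4.png

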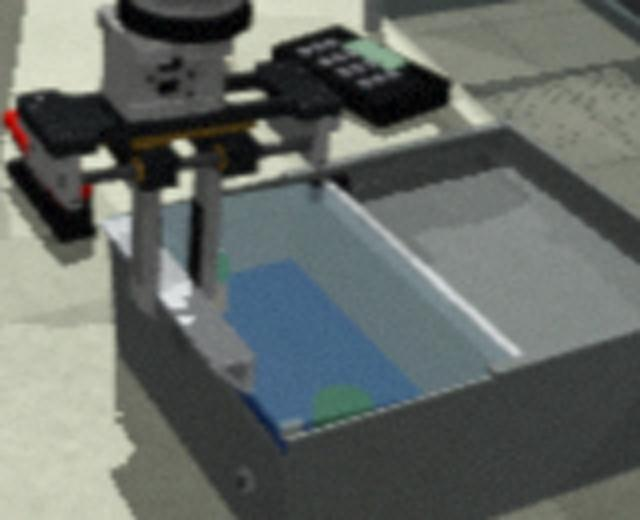

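>>> move_arm:
  increments:
    - [[0.2, 0, 0.04, -0.003, 0, 0, 0], [0.2, 0, 0.1, -0.0075, 0, 0, 0], [0.2, 0, 0.2, -0.015, 0, 0, 0], [0.2, 0, 0.32, -0.024, 0, 0, 0], [0.2, 0, 0.44, -0.033, 0, 0, 0], [0.2, 0, 0.56, -0.042, 0, 0, 0], [0.2, 0, 0.68, -0.051, 0, 0, 0], [0.2, 0, 0.8, -0.06, 0, 0, 0]]

```text
time: 4.95
tool_pos: [0.6243, 0.0247, 0.3193]
ee_rot: [-3.066, -0.0, 1.685]
wrist_force: [-0.9, -0.6, 1.1]
width: 0.0255
```

Run:
```python
from mv import *
import cv2
p,R=st()
n="side"
im,d=robot.snapshot(n)
im=im[130:260,260:460]; s=4
cv2.imwrite(f"pics/{n}5.png",cv2.resize(im[:,:,::-1],None,fx=s,fy=s,interpolation=cv2.INTER_CUBIC))
plan(p+.06*X,R,p,R)
```

```text
t4.95 pos [0.6243 0.0247 0.3193] rot [-3.0664 -0.      1.6847] F [-0.9 -0.6  1.1] T [-0.16 -0.06 -0.03] w0.0255 q [-0.05  0.31  1.28 -0.01  1.63 -0.16] tillxy [-0.05   -0.0016]
call [0.001, 0.598, -0.045, 0.0, 0.0, 0.0] rows>=1.4
```

View pics/side5.png

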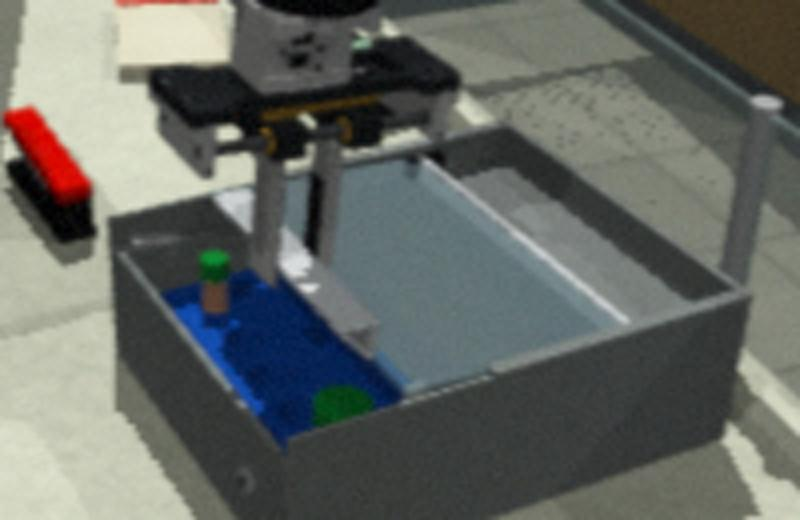

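>>> move_arm:
  increments:
    - [[0.2, 0, 0.08, -0.006, 0, 0, 0], [0.2, 0, 0.18, -0.0135, 0, 0, 0], [0.2, 0, 0.28, -0.021, 0, 0, 0], [0.2, 0, 0.38, -0.0285, 0, 0, 0], [0.2, 0, 0.47, -0.035, 0, 0, 0], [0.2, 0, 0.54, -0.0405, 0, 0, 0], [0.2, 0, 0.58, -0.0435, 0, 0, 0], [0.2, 0, 0.6, -0.045, 0, 0, 0]]

```text
time: 5.67
tool_pos: [0.6834, 0.0314, 0.3193]
ee_rot: [-3.066, -0.0, 1.685]
wrist_force: [-1.0, -0.6, 0.6]
width: 0.0257
```

Run:
```python
from mv import *
p,R=st()
a=p+.007*X
plan(a,R,p,R)
print("lower")
H=till(.024+.148,0,.098); 
for th in(-.04,-.072,-.075):
    Q=Ro.from_rotvec(th*Y); plan(H+Q.apply(a-H),Q*R,p,R)
```

```text
t5.67 pos [0.6834 0.0314 0.3193] rot [-3.0663e+00 -1.0000e-04  1.6847e+00] F [-1.  -0.6  0.6] T [-0.17 -0.14 -0.04] w0.0257 q [-0.03  0.44  1.11 -0.01  1.67 -0.15] tillxy [ 0.0095 -0.0017]
call [0.0, 0.07, -0.005, 0.0, 0.0, 0.0] rows>=0.2
lower
call [-0.0, -0.012, 0.065, -0.025, 0.0, -0.0] rows>=0.3
call [-0.0, -0.076, 0.124, -0.046, 0.0, -0.0] rows>=0.6
call [-0.0, -0.082, 0.129, -0.048, 0.0, -0.0] rows>=0.6
```

>>> move_arm:
  increments:
    - [[0.2, 0, 0.02, -0.0015, 0, 0, 0], [0.2, 0, 0.04, -0.003, 0, 0, 0], [0.2, 0, 0.055, -0.004, 0, 0, 0], [0.2, 0, 0.07, -0.005, 0, 0, 0]]

```text
time: 6.0
tool_pos: [0.6898, 0.0322, 0.3195]
ee_rot: [-3.066, -0.0, 1.685]
wrist_force: [-1.3, -0.7, 0.2]
width: 0.0254
```

Run:
```python
from mv import *
import cv2
p,R=st()
H=till(.024+.149,0,.098); 
for th in(-.02,-.04,-.06,-.075):
    Q=Ro.from_rotvec(th*Y); plan(H+Q.apply(p-H),Q*R,p,R)
```

```text
t6.00 pos [0.6898 0.0322 0.3195] rot [-3.0661 -0.      1.6846] F [-1.3 -0.7  0.2] T [-0.14 -0.1  -0.  ] w0.0254 q [-0.03  0.45  1.09 -0.01  1.68 -0.15] tillxy [ 0.016  -0.0017]
call [-0.0, -0.041, 0.035, -0.013, 0.0, -0.0] rows>=0.2
call [-0.0, -0.082, 0.071, -0.025, 0.0, -0.0] rows>=0.3
call [-0.0, -0.122, 0.108, -0.038, 0.0, -0.0] rows>=0.5
call [-0.0, -0.152, 0.136, -0.048, 0.0, -0.0] rows>=0.6
```

>>> move_arm:
  increments:
    - [[0.2, 0, 0.01, -0.001, 0, 0, 0], [0.2, 0, 0.02, -0.0015, 0, 0, 0], [0.2, 0, 0.02, -0.0015, 0, 0, 0]]

```text
time: 6.25
tool_pos: [0.6912, 0.0323, 0.3194]
ee_rot: [-3.063, -0.0, 1.685]
wrist_force: [-5.0, -1.3, 2.0]
width: 0.0251
```

>>> move_arm:
  increments:
    - [[0.2, 0, -0.041, 0.035, -0.013, 0, 0], [0.2, 0, -0.082, 0.071, -0.025, 0, 0], [0.2, 0, -0.122, 0.108, -0.038, 0, 0], [0.2, 0, -0.152, 0.136, -0.048, 0, 0], [0.2, 0, -0.152, 0.136, -0.048, 0, 0]]

```text
time: 6.67
tool_pos: [0.6749, 0.0305, 0.3073]
ee_rot: [-3.141, -0.0, 1.685]
wrist_force: [-4.3, -1.0, -0.2]
width: 0.0256
```

Run:
```python
from mv import *
import cv2
p,R=st()
n="side"
im,d=robot.snapshot(n)
im=im[130:260,260:460]; s=4
cv2.imwrite(f"pics/{n}6.png",cv2.resize(im[:,:,::-1],None,fx=s,fy=s,interpolation=cv2.INTER_CUBIC))
```

```text
t6.67 pos [0.6749 0.0305 0.3073] rot [-3.1407 -0.      1.6846] F [-4.3 -1.  -0.2] T [-0.23  0.64  0.07] w0.0256 q [-0.04  0.4   1.18 -0.    1.56 -0.15] tillxy [ 0.0009 -0.0016]
```

View pics/side6.png

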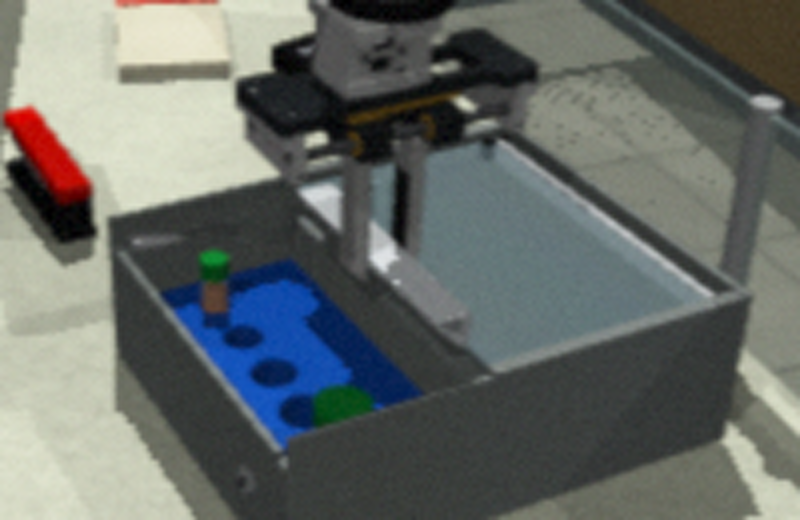

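>>> move_arm:
  increments:
    - [[0.6, 0, 0, 0, 0, 0, 0], [0.6, 0, 0, 0, 0, 0, 0], [0.6, 0, 0, 0, 0, 0, 0], [0.6, 0, 0, -0.2, 0, 0, 0], [0.6, 0, 0, -0.6, 0, 0, 0], [0.6, 0, 0, -0.6, 0, 0, 0]]

```text
time: 7.22
tool_pos: [0.677, 0.0308, 0.3754]
ee_rot: [3.127, 0.002, 1.685]
wrist_force: [1.1, 0.0, 1.9]
width: 0.0562
```

Run:
```python
from mv import *
import cv2
p,R=st()
c=robot.camera_params("wrist"); im,d=robot.snapshot("wrist"); np.savez("wrist3.npz",im=im,d=d,**c)
cv2.imwrite("pics/wrist3.png",im[:,:,::-1])
T=np.array([.524,-.3108,0])
tgt=np.r_[T[:2],.36]
for a in (YAW+np.pi/2,YAW-np.pi/2):
    print("jaw",a); plan(tgt,Rt(a),p,R)
```

```text
t7.22 pos [0.677  0.0308 0.3754] rot [3.1274e+00 1.6000e-03 1.6850e+00] F [1.1 0.  1.9] T [-0.11  0.   -0.05] w0.0562 q [-0.04  0.38  1.08  0.    1.67 -0.15] tillxy [ 0.0031 -0.0016]
jaw 1.6857963267948965
call [-0.805, -0.478, 0.033, 0.002, 0.002, -0.25] rows>=3.1
call [-0.561, -0.749, 0.033, 0.002, 0.002, -0.25] rows>=3.1
call [-0.231, -0.907, 0.033, 0.002, 0.002, -0.25] rows>=3.1
call [0.134, -0.926, 0.035, 0.002, 0.002, -0.25] rows>=3.1
jaw -1.4557963267948966
call [-0.805, -0.478, 0.033, 0.002, -0.002, 0.25] rows>=3.1
call [-0.926, -0.134, 0.036, 0.002, -0.002, 0.25] rows>=3.1
call [-0.907, 0.231, 0.038, 0.002, -0.002, 0.25] rows>=3.1
call [-0.749, 0.56, 0.039, 0.002, -0.002, 0.25] rows>=3.1
```

View pics/wrist3.png

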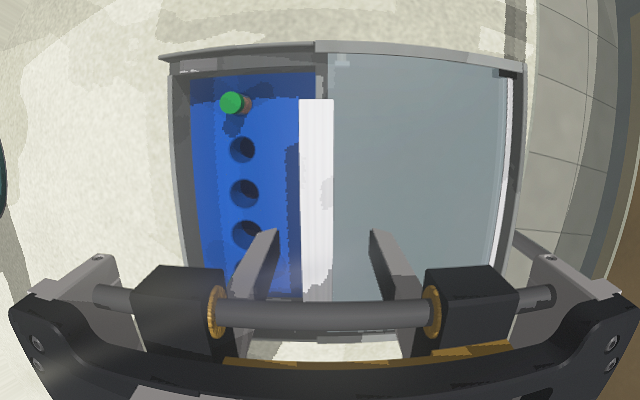

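>>> move_arm:
  increments:
    - [[0.65, -0.805, -0.478, 0.033, 0, 0, 0.25], [0.65, -0.805, -0.478, 0.033, 0, 0, 0.25], [0.65, -0.805, -0.478, 0.033, 0, 0, 0.25], [0.65, -0.805, -0.478, 0.033, 0, 0, 0.25]]

```text
time: 7.6
tool_pos: [0.6368, -0.0575, 0.3629]
ee_rot: [-3.141, 0.001, 1.285]
wrist_force: [0.3, 0.1, -0.2]
width: 0.0611
```

>>> move_arm:
  increments:
    - [[0.65, -0.926, -0.134, 0.036, 0, 0, 0.25], [0.65, -0.926, -0.134, 0.036, 0, 0, 0.25], [0.65, -0.926, -0.134, 0.036, 0, 0, 0.25], [0.65, -0.926, -0.134, 0.036, 0, 0, 0.25]]

```text
time: 7.93
tool_pos: [0.5988, -0.1419, 0.3594]
ee_rot: [-3.141, 0.0, 0.896]
wrist_force: [-0.3, 0.9, 0.7]
width: 0.0614
```

>>> move_arm:
  increments:
    - [[0.65, -0.907, 0.231, 0.038, 0, 0, 0.25], [0.65, -0.907, 0.231, 0.038, 0, 0, 0.25], [0.65, -0.907, 0.231, 0.038, 0, 0, 0.25], [0.65, -0.907, 0.231, 0.038, 0, 0, 0.25]]

```text
time: 8.27
tool_pos: [0.5609, -0.2265, 0.3557]
ee_rot: [-3.141, -0.0, 0.506]
wrist_force: [-0.0, 0.3, -0.2]
width: 0.0613
```

Run:
```python
from mv import *
p,R=st()
T=np.array([.524,-.3108,0])
plan(np.r_[T[:2],.36],Rt(YAW-np.pi/2),p,R)
```

```text
t8.27 pos [ 0.5609 -0.2265  0.3557] rot [-3.1412e+00 -4.0000e-04  5.0580e-01] F [-0.   0.3 -0.2] T [-0.01  0.07  0.01] w0.0613 q [-0.48  0.22  1.31  0.    1.61  0.59] tillxy [-0.1418 -0.2438]
call [-0.732, 0.559, -0.044, -0.0, -0.0, 0.249] rows>=3.1
```

>>> move_arm:
  increments:
    - [[0.65, -0.732, 0.559, -0.044, 0, 0, 0.249], [0.65, -0.732, 0.559, -0.044, 0, 0, 0.249], [0.65, -0.732, 0.559, -0.044, 0, 0, 0.249], [0.65, -0.732, 0.559, -0.044, 0, 0, 0.249], [0.65, -0.732, 0.559, -0.044, 0, 0, 0.249]]

```text
time: 8.68
tool_pos: [0.5252, -0.3084, 0.3604]
ee_rot: [-3.14, -0.001, 0.123]
wrist_force: [-0.9, 0.8, 0.5]
width: 0.0607
```

Run:
```python
from mv import *
import cv2
from h import *
p,R=st()
for n in("top","wrist","side"):
    c=robot.camera_params(n); im,d=robot.snapshot(n); np.savez(n+"4.npz",im=im,d=d,**c)
    a=im[60:240,255:480] if n=="top" else im
    s=3.5 if n=="top" else 1
    cv2.imwrite(f"pics/{n}4.png",cv2.resize(a[:,:,::-1],None,fx=s,fy=s,interpolation=cv2.INTER_CUBIC))
    if n=="wrist":
        hs=cv2.cvtColor(im,cv2.COLOR_RGB2HSV); m=cv2.inRange(hs,(5,150,120),(20,255,255)); k,l,s_,ce=cv2.connectedComponentsWithStats(m)
        for i in range(1,k):
            if s_[i,4]>60: print(s_[i],ce[i],wonz(c,ce[i],.08))
```

```text
t8.68 pos [ 0.5252 -0.3084  0.3604] rot [-3.1399e+00 -1.3000e-03  1.2280e-01] F [-0.9  0.8  0.5] T [ 0.03  0.06 -0.02] w0.0607 q [-0.62  0.23  1.29  0.    1.62  0.82] tillxy [-0.1867 -0.3211]
[375 138  21  21 346] [384.81213873 148.22543353] [[ 0.58293417 -0.35397899  0.08      ]]
[315 194  31  32 762] [329.82808399 209.43569554] [[ 0.52367693 -0.31446385  0.08      ]]
[439 315  11  22  90] [445.24444444 326.86666667] [[ 0.40451502 -0.4590951   0.08      ]]
```

View pics/wrist4.png

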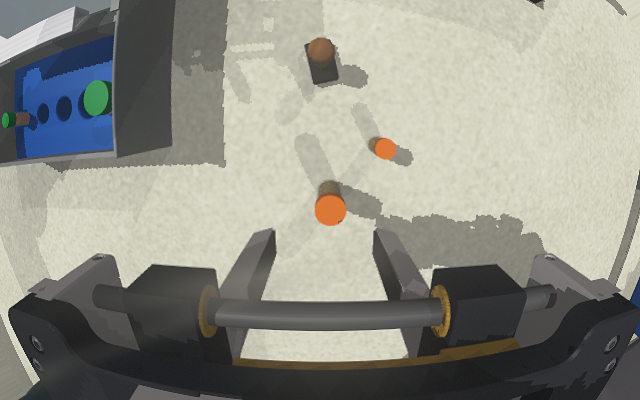

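View pics/top4.png

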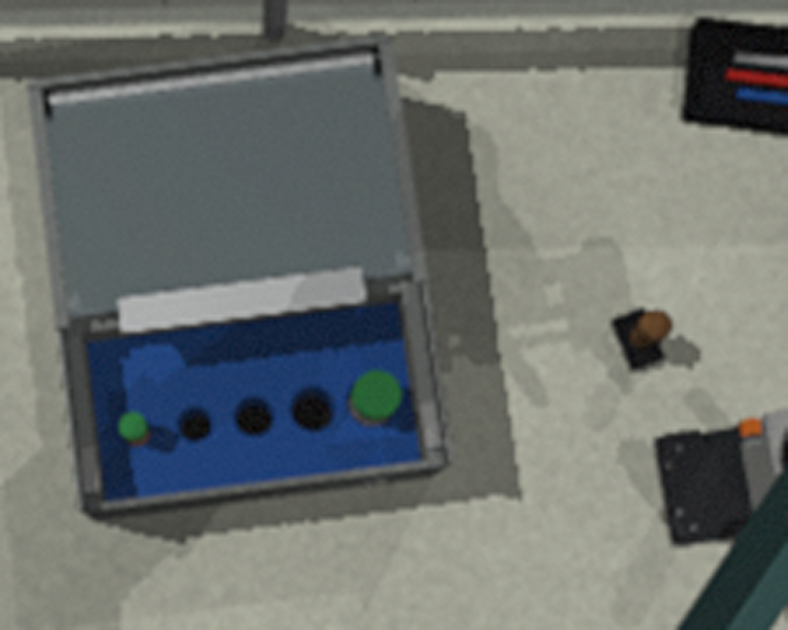

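Run:
```python
from mv import *
from h import *
import cv2
c=load("top4"); im=c["im"]; 
def loc(P): d=P-O; return np.c_[d@X,d@Y].round(4)
hs=cv2.cvtColor(im,cv2.COLOR_RGB2HSV)
m=np.zeros((400,640),np.uint8); m[160:200,285:370]=(im[160:200,285:370,2]<60)
k,l,s,ce=cv2.connectedComponentsWithStats(m)
for i in range(1,k):
    if 20<s[i,4]<200: P=onz(c,ce[i],.05); print("well?",s[i],ce[i].round(1),P.round(4),loc(P))
g=cv2.inRange(hs,(45,120,40),(80,255,255)); k,l,s,ce=cv2.connectedComponentsWithStats(g)
for i in range(1,k):
    if s[i,4]>15: P=onz(c,ce[i],.085); print("green",s[i],P.round(4),loc(P))
w=load("wrist4")
g=cv2.inRange(cv2.cvtColor(w["im"],cv2.COLOR_RGB2HSV),(45,120,40),(80,255,255)); k,l,s,ce=cv2.connectedComponentsWithStats(g)
for i in range(1,k):
    if s[i,4]>15: P=wonz(w,ce[i],.085); print("w green",s[i],P.round(4),loc(P))
w=load("wrist3")
g=cv2.inRange(cv2.cvtColor(w["im"],cv2.COLOR_RGB2HSV),(45,120,40),(80,255,255)); k,l,s,ce=cv2.connectedComponentsWithStats(g)
for i in range(1,k):
    if s[i,4]>15: P=wonz(w,ce[i],.087); print("w3 green",s[i],P.round(4),loc(P))
P=wonz(w,[(242,150),(244.5,193),(246,236)],.05);print("w3 wells",P.round(4),loc(P))
p,R=st()
plan(np.r_[.5233,-.3125,.248],Rt(YAW-np.pi/2),p,R)
```

```text
well? [355 166  15  15 161] [362.2 173.3] [[ 0.6127 -0.0705  0.05  ]] [[-0.0724 -0.0948]]
well? [339 171  11  12 102] [343.8 176.6] [[ 0.6046 -0.0208  0.05  ]] [[-0.0748 -0.0445]]
well? [322 174  11  10  83] [327.  178.7] [[0.5996 0.0247 0.05  ]] [[-0.0745  0.0013]]
well? [306 177   9   9  63] [310.2 180.9] [[0.5941 0.0702 0.05  ]] [[-0.0748  0.0471]]
well? [289 179  10  10  44] [293.9 183.8] [[0.587  0.1145 0.05  ]] [[-0.0767  0.092 ]]
well? [334 196  28   4  48] [349.3 198. ] [[ 0.5463 -0.0343  0.05  ]] [[-0.1343 -0.0512]]
green [355 166  15  14 146] [[ 0.6098 -0.0675  0.085 ]] [[-0.075  -0.0915]]
green [289 178   8   8  49] [[0.5891 0.116  0.085 ]] [[-0.0745  0.0932]]
w green [ 84  80  28  36 814] [[ 0.6093 -0.0732  0.085 ]] [[-0.0761 -0.0971]]
w green [  2 112  14  16 190] [[0.5885 0.1031 0.085 ]] [[-0.0766  0.0805]]
w3 green [220  92  24  22 414] [[0.59  0.112 0.087]] [[-0.0741  0.0891]]
w3 wells [[ 0.5946  0.066   0.05  ]
 [ 0.6     0.022   0.05  ]
 [ 0.6036 -0.0254  0.05  ]] [[-0.0748  0.0429]
 [-0.0745 -0.0015]
 [-0.0763 -0.0489]]
t8.83 pos [ 0.5251 -0.3079  0.3605] rot [-3.1406e+00 -6.0000e-04  1.2210e-01] F [-0.4  0.3  0.6] T [-0.05  0.12  0.  ] w0.0611 q [-0.62  0.23  1.3   0.    1.62  0.83] tillxy [-0.1867 -0.3206]
call [-0.012, 0.022, 0.562, -0.0, -0.0, 0.002] rows>=1.4
call [-0.012, 0.022, 0.562, -0.0, -0.0, 0.002] rows>=1.4
```

>>> move_arm:
  increments:
    - [[0.65, -0.012, 0.022, 0.4, 0, 0, 0], [0.65, -0.012, 0.022, 0.7, 0, 0, 0], [0.65, -0.012, 0.022, 0.7, 0, 0, 0]]

```text
time: 9.08
tool_pos: [0.5221, -0.3095, 0.283]
ee_rot: [-3.132, 0.01, 0.12]
wrist_force: [-1.3, 0.9, -1.6]
width: 0.0609
```

>>> move_arm:
  increments:
    - [[0.65, -0.012, 0.022, 0.25, 0, 0, 0], [0.65, -0.012, 0.022, 0.4, 0, 0, 0], [0.65, -0.012, 0.022, 0.424, 0, 0, 0], [0.65, -0.012, 0.022, 0.424, 0, 0, 0]]

```text
time: 9.42
tool_pos: [0.5225, -0.3137, 0.2483]
ee_rot: [-3.14, 0.001, 0.118]
wrist_force: [0.2, -0.0, -0.0]
width: 0.061
```

Run:
```python
from mv import *
import cv2
from h import *
p,R=st()
for n in("wrist","side"):
    c=robot.camera_params(n); im,d=robot.snapshot(n); np.savez(n+"5.npz",im=im,d=d,**c)
    a=im[240:400,270:470] if n=="side" else im
    s=3.5 if n=="side" else 1
    cv2.imwrite(f"pics/{n}5.png",cv2.resize(a[:,:,::-1],None,fx=s,fy=s,interpolation=cv2.INTER_CUBIC))
    if n=="wrist":
        hs=cv2.cvtColor(im,cv2.COLOR_RGB2HSV); m=cv2.inRange(hs,(5,150,120),(20,255,255)); k,l,s_,ce=cv2.connectedComponentsWithStats(m)
        for i in range(1,k):
            if s_[i,4]>60: print(s_[i],ce[i],wonz(c,ce[i],.08))
```

```text
t9.42 pos [ 0.5225 -0.3137  0.2483] rot [-3.1403e+00  7.0000e-04  1.1780e-01] F [ 0.2 -0.  -0. ] T [-0.04  0.14  0.02] w0.0610 q [-0.63  0.3   1.44  0.    1.41  0.82] tillxy [-0.19   -0.3261]
[394 141  36  35 938] [411.56503198 157.95842217] [[ 0.58347784 -0.35108459  0.08      ]]
[299 231  48  26 625] [321.1424 245.608 ] [[ 0.53287326 -0.31227698  0.08      ]]
[322 269  26  17  70] [335.92857143 279.62857143] [[ 0.51375659 -0.32252972  0.08      ]]
[439 296  11  40 145] [445.86206897 317.86896552] [[ 0.49153523 -0.39432649  0.08      ]]
```

View pics/wrist5.png

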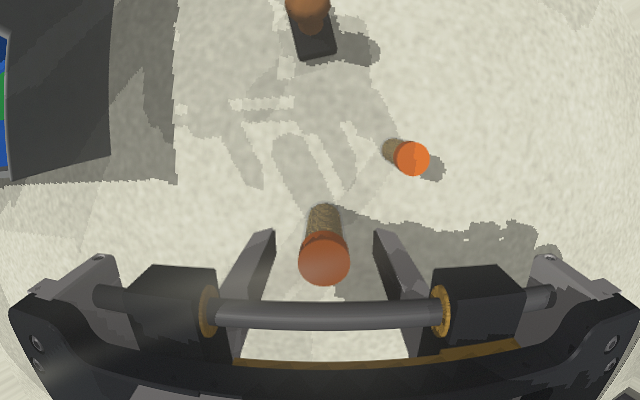

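View pics/side5.png

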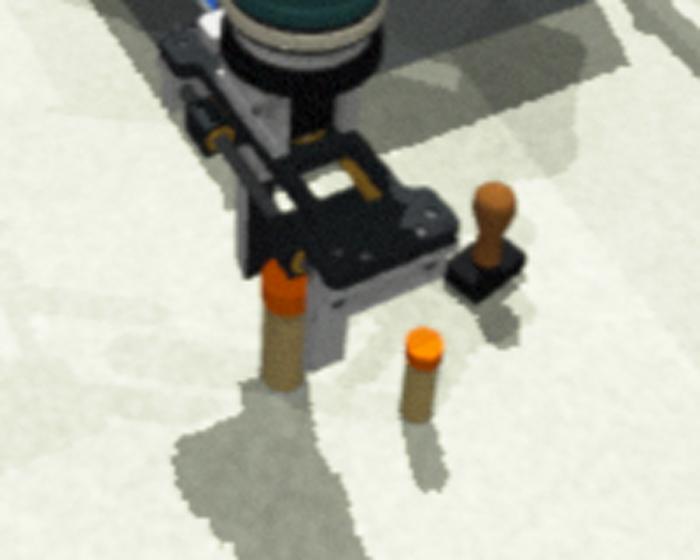

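>>> move_arm:
  increments:
    - [[0.38, 0, 0, 0, 0, 0, 0], [0.35, 0, 0, 0, 0, 0, 0], [0.35, 0, 0, 0, 0, 0, 0], [0.3, 0, 0, 0, 0, 0, 0], [0.25, 0, 0, 0, 0, 0, 0], [0.2, 0, 0, 0, 0, 0, 0], [0.2, 0, 0, 0, 0, 0, 0], [0.2, 0, 0, 0, 0, 0, 0]]

```text
time: 10.18
tool_pos: [0.522, -0.3145, 0.2485]
ee_rot: [-3.141, -0.0, 0.115]
wrist_force: [-0.5, 1.5, 0.2]
width: 0.0275
```

Run:
```python
from mv import *
import cv2
from h import *
p,R=st()
n="wrist"
c=robot.camera_params(n); im,d=robot.snapshot(n); np.savez(n+"6.npz",im=im,d=d,**c)
cv2.imwrite(f"pics/{n}6.png",im[:,:,::-1])
```

```text
t10.18 pos [ 0.522  -0.3145  0.2485] rot [-3.1414e+00 -2.0000e-04  1.1550e-01] F [-0.5  1.5  0.2] T [ 0.06  0.15 -0.01] w0.0275 q [-0.64  0.3   1.44  0.    1.4   0.82] tillxy [-0.1905 -0.3268]
```

View pics/wrist6.png

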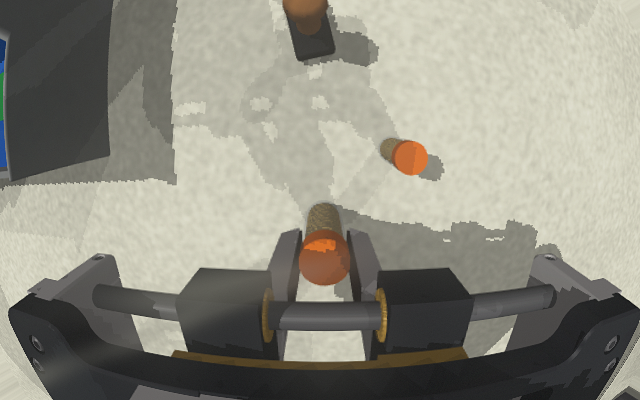

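>>> move_arm:
  increments:
    - [[0.2, 0, 0, -0.1, 0, 0, 0], [0.2, 0, 0, -0.35, 0, 0, 0], [0.2, 0, 0, -0.7, 0, 0, 0], [0.2, 0, 0, -1, 0, 0, 0], [0.2, 0, 0, -1, 0, 0, 0]]

```text
time: 10.65
tool_pos: [0.5229, -0.3153, 0.3566]
ee_rot: [3.132, -0.01, 0.115]
wrist_force: [0.5, -1.2, -0.6]
width: 0.0275
```

Run:
```python
from mv import *
import cv2
from h import *
p,R=st()
n="side"
c=robot.camera_params(n); im,d=robot.snapshot(n); np.savez(n+"7.npz",im=im,d=d,**c)
cv2.imwrite(f"pics/{n}7.png",im[:,:,::-1])
W=np.array([.5985,.0215,.40])
a,b=plan(p+[0,0,.05],R,p,R)
a,b=plan(np.r_[a[:2]+(W[:2]-a[:2])*.5,.40],Rt(YAW-np.pi/2),a,b)
plan(W,Rt(YAW-np.pi/2),a,b)
```

```text
t10.65 pos [ 0.5229 -0.3153  0.3566] rot [ 3.1321 -0.0101  0.1155] F [ 0.5 -1.2 -0.6] T [-0.08  0.01 -0.01] w0.0275 q [-0.64  0.23  1.3  -0.    1.59  0.82] tillxy [-0.1898 -0.3277]
call [0.005, 0.005, -0.5, 0.0, 0.0, 0.0] rows>=1.2
call [0.284, -0.815, 0.028, 0.003, -0.003, 0.0] rows>=2.1
call [0.284, -0.815, 0.031, 0.003, -0.003, 0.0] rows>=2.1
call [0.284, -0.815, -0.0, -0.0, -0.0, -0.0] rows>=2.1
call [0.284, -0.815, -0.0, -0.0, -0.0, -0.0] rows>=2.1
```

View pics/side7.png

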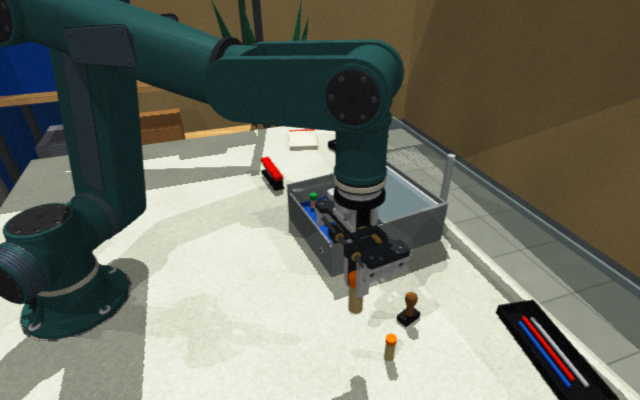

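>>> move_arm:
  increments:
    - [[0.2, 0, 0, -0.3, 0, 0, 0], [0.2, 0, 0, -0.5, 0, 0, 0], [0.2, 0, 0, -0.5, 0, 0, 0]]

```text
time: 10.95
tool_pos: [0.5222, -0.3148, 0.4013]
ee_rot: [3.138, -0.004, 0.115]
wrist_force: [0.1, 0.8, -2.1]
width: 0.0277
```

>>> move_arm:
  increments:
    - [[0.2, 0.09, -0.27, 0, 0, 0, 0], [0.2, 0.19, -0.54, 0, 0, 0, 0], [0.2, 0.284, -0.815, 0, 0, 0, 0]]

```text
time: 11.2
tool_pos: [0.5406, -0.2299, 0.3947]
ee_rot: [-3.139, 0.004, 0.114]
wrist_force: [0.6, 1.1, -1.6]
width: 0.0277
```

>>> move_arm:
  increments:
    - [[0.2, 0.09, -0.27, 0, 0, 0, 0], [0.2, 0.19, -0.54, 0, 0, 0, 0], [0.2, 0.284, -0.815, 0, 0, 0, 0]]

```text
time: 11.45
tool_pos: [0.5595, -0.1449, 0.3946]
ee_rot: [-3.139, 0.005, 0.115]
wrist_force: [0.4, -0.0, -1.9]
width: 0.0275
```

>>> move_arm:
  increments:
    - [[0.2, 0.09, -0.27, 0, 0, 0, 0], [0.2, 0.19, -0.54, 0, 0, 0, 0], [0.2, 0.284, -0.815, 0, 0, 0, 0]]

```text
time: 11.7
tool_pos: [0.5784, -0.0606, 0.3947]
ee_rot: [-3.14, 0.005, 0.115]
wrist_force: [1.3, 0.0, -2.3]
width: 0.0275
```

>>> move_arm:
  increments:
    - [[0.2, 0.1, -0.3, 0, 0, 0, 0], [0.2, 0.2, -0.6, 0, 0, 0, 0], [0.2, 0.284, -0.815, 0, 0, 0, 0], [0.2, 0.284, -0.815, 0, 0, 0, 0], [0.2, 0.284, -0.815, 0, 0, 0, 0], [0.2, 0.284, -0.815, 0, 0, 0, 0], [0.2, 0.284, -0.815, 0, 0, 0, 0]]

```text
time: 12.28
tool_pos: [0.5971, 0.0213, 0.3969]
ee_rot: [3.142, 0.002, 0.114]
wrist_force: [-0.5, -0.1, -2.5]
width: 0.0273
```

Run:
```python
from mv import *
import cv2
from h import *
p,R=st()
for n in ("wrist","side","top"):
    c=robot.camera_params(n); im,d=robot.snapshot(n); np.savez(n+"8.npz",im=im,d=d,**c)
    a=im[100:280,240:480] if n=="side" else im
    s=3.3 if n=="side" else 1
    cv2.imwrite(f"pics/{n}8.png",cv2.resize(a[:,:,::-1],None,fx=s,fy=s,interpolation=cv2.INTER_CUBIC))
plan(np.r_[.5985,.0215,.39],Rt(YAW-np.pi/2),p,R)
```

```text
t12.28 pos [0.5971 0.0213 0.3969] rot [3.1415e+00 2.3000e-03 1.1410e-01] F [-0.5 -0.1 -2.5] T [-0.    0.17  0.05] w0.0273 q [-0.06  0.2   1.26 -0.    1.68  1.4 ] tillxy [-0.0774 -0.0018]
call [0.014, -0.001, 0.068, 0.0, 0.001, -0.001] rows>=0.2
```

View pics/wrist8.png

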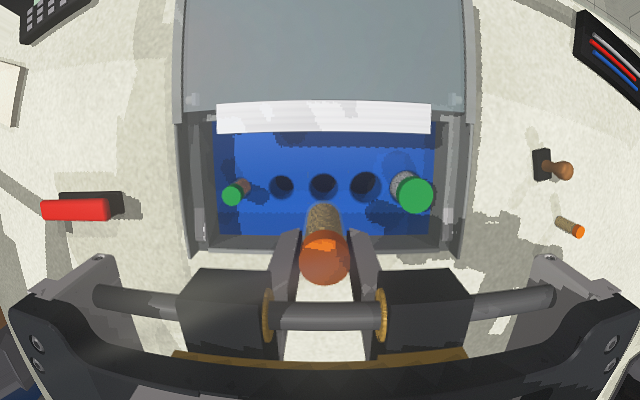

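View pics/side8.png

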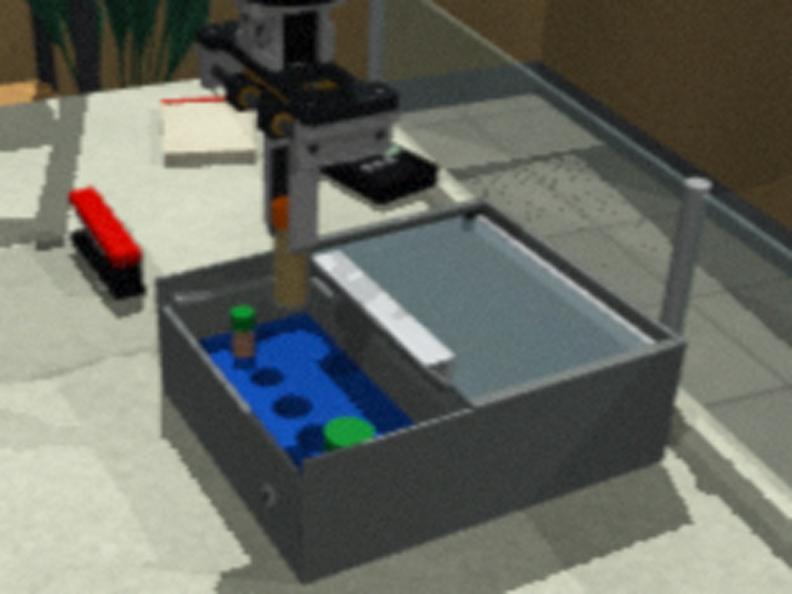

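Run:
```python
from mv import *
from h import *
import cv2
c=load("wrist8"); im=c["im"]
print("cam",-c["R"].T@c["t"])
def loc(P): d=P-O; return np.c_[d@X,d@Y].round(4)
m=((im.max(2)<75)).astype(np.uint8); m[:165]=0;m[205:]=0;m[:,:262]=0;m[:,385:]=0
k,l,s,ce=cv2.connectedComponentsWithStats(m)
for i in range(1,k):
    if s[i,4]>100:
        ys,xs=np.where(l==i); cn=cv2.findContours((l==i).astype(np.uint8),0,1)[0][0][:,0].astype(float)
        # mouth: unproject contour on z=.05, circle fit
        P=wonz(c,cn,.05)[:,:2]; A=np.c_[2*P,np.ones(len(P))]; sol=np.linalg.lstsq(A,(P**2).sum(1),rcond=None)[0]; r=np.sqrt(sol[2]+sol[:2]@sol[:2])
        print(s[i],ce[i].round(1),"circ",sol[:2].round(4),"r",r.round(4),loc(np.r_[sol[:2],0][None]))
cv2.imwrite("pics/w8z.png",cv2.resize(im[150:300,240:420,::-1],None,fx=4,fy=4,interpolation=cv2.INTER_CUBIC))
for z,uv in((.2284,(324,257)),):
    print(wonz(c,uv,z))
```

```text
cam [0.67001168 0.02829534 0.37609296]
[351 172  24  22 398] [362.6 182.9] circ [ 0.6089 -0.0211] r 0.012 [[-0.0706 -0.0453]]
[311 175  24  18 320] [323.1 183. ] circ [0.6038 0.0214] r 0.0105 [[-0.0707 -0.0025]]
[276 176  17  15 191] [283.7 183.1] circ [0.599  0.0636] r 0.0083 [[-0.0707  0.04  ]]
[[0.60091132 0.0202031  0.2284    ]]
```

View pics/w8z.png

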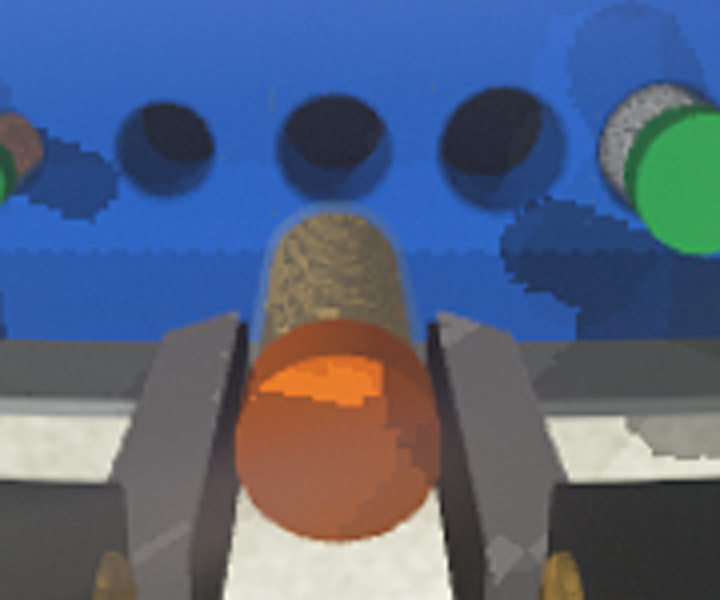

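Run:
```python
from mv import *
from h import *
c=load("wrist8")
def loc(P): d=P-O; return np.c_[d@X,d@Y].round(4)
P=wonz(c,[(281.2,187.2),(323.5,186.4),(365.9,187)],.05); print("wells",P.round(4),loc(P))
def diam(a,b,z): q=wonz(c,[a,b],z); return np.linalg.norm(q[0]-q[1])
print("well c diam",diam((309.2,186.4),(337.8,186.4),.05),diam((323.5,173.2),(323.5,199.5),.05))
for z in(.228,.2284): print("cap",wonz(c,[(324.5,260),(324.5,258),(324.5,262)],z).round(4), "diam",diam((298.7,260),(350.3,260),z),diam((324.5,234.2),(324.5,285.5),z))
# tube bottom far edge: zoomed (335,203..212)->
print("tube bottom far edge", wonz(c,[(323.7,201.5)],.1484+.0).round(4))
print("mid-well from cap a,e wells", (P[0]+P[2])/2)
```

```text
wells [[ 0.5942  0.0659  0.05  ]
 [ 0.6002  0.0205  0.05  ]
 [ 0.6048 -0.0253  0.05  ]] [[-0.0752  0.0429]
 [-0.0745 -0.003 ]
 [-0.0751 -0.049 ]]
well c diam 0.030815183872620167 0.02899553822624648
cap [[0.599  0.0197 0.228 ]
 [0.6002 0.0199 0.228 ]
 [0.5978 0.0196 0.228 ]] diam 0.027301751693403604 0.030355632323894707
cap [[0.5992 0.0197 0.2284]
 [0.6004 0.0199 0.2284]
 [0.598  0.0196 0.2284]] diam 0.027228009494290557 0.0302736415744304
tube bottom far edge [[0.6096 0.0213 0.1484]]
mid-well from cap a,e wells [0.59950244 0.02034417 0.05      ]
```

Run:
```python
from mv import *
p,R=st()
plan(np.r_[.5988,.0212,.306],Rt(YAW-np.pi/2),p,R)
```

```text
t12.43 pos [0.5972 0.0212 0.398 ] rot [3.1416e+00 3.0000e-04 1.1370e-01] F [ 0.3  0.4 -2.6] T [ 0.01  0.07 -0.04] w0.0278 q [-0.06  0.19  1.26 -0.    1.68  1.4 ] tillxy [-0.0774 -0.0019]
call [0.016, 0.002, 0.92, 0.0, 0.0, -0.001] rows>=2.2
```

>>> move_arm:
  increments:
    - [[0.2, 0.016, 0.002, 0.2, 0, 0, 0], [0.2, 0.016, 0.002, 0.45, 0, 0, 0], [0.2, 0.016, 0.002, 0.7, 0, 0, 0], [0.2, 0.016, 0.002, 0.85, 0, 0, 0], [0.2, 0.016, 0.002, 0.92, 0, 0, 0], [0.2, 0.016, 0.002, 0.92, 0, 0, 0], [0.2, 0.016, 0.002, 0.92, 0, 0, 0]]

```text
time: 13.02
tool_pos: [0.5991, 0.0219, 0.3069]
ee_rot: [3.142, -0.001, 0.115]
wrist_force: [0.5, 0.1, -2.5]
width: 0.0273
```

Run:
```python
from mv import *
import cv2
from h import *
p,R=st()
for n in ("wrist","side"):
    c=robot.camera_params(n); im,d=robot.snapshot(n); np.savez(n+"9.npz",im=im,d=d,**c)
    a=im[130:260,250:400] if n=="side" else im[120:300,220:440]
    s=4 if n=="side" else 3.3
    cv2.imwrite(f"pics/{n}9.png",cv2.resize(a[:,:,::-1],None,fx=s,fy=s,interpolation=cv2.INTER_CUBIC))
```

```text
t13.02 pos [0.5991 0.0219 0.3069] rot [ 3.1415e+00 -9.0000e-04  1.1480e-01] F [ 0.5  0.1 -2.5] T [-0.06  0.08  0.02] w0.0273 q [-0.06  0.23  1.4   0.    1.51  1.4 ] tillxy [-0.0754 -0.0015]
```

View pics/wrist9.png

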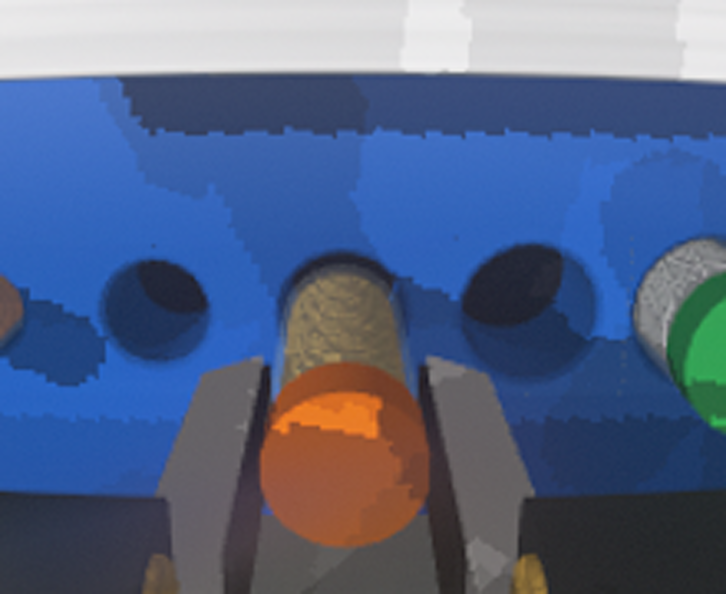

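View pics/side9.png

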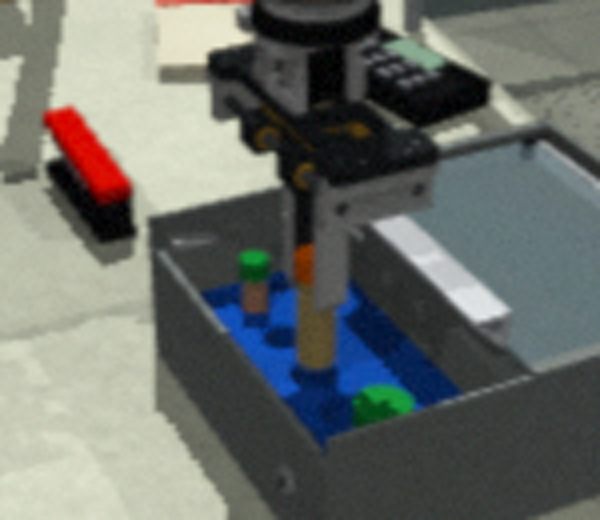

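Run:
```python
from mv import *
from h import *
c=load("wrist9")
f=lambda a:np.array(a)/3.3+[220,120]
W=lambda a,z:wonz(c,f(a),z)[:,:3].round(4)
def loc(P): d=P-O; return np.c_[d@X,d@Y].round(4)
b=W([(102,310),(210,310),(156,259),(156,361)],.05); d=W([(462,312),(597,312),(529,243),(529,381)],.05)
print("b",loc(b),loc(b[:2]).mean(0),loc(b[2:]).mean(0)); print("d",loc(d),loc(d[:2]).mean(0),loc(d[2:]).mean(0))
zb=.3069-.2485
print("rim far c",loc(W([(343,250)],.05)),"expect ctr-> -.01525")
print("tube far",loc(W([(346,262)],zb)),"ctr = -.014; sides",loc(W([(280,310),(412,310)],zb)))
print("tool",((np.array([.5991,.0219,0])-O)@np.c_[X,Y]))
```

```text
b [[-0.0749  0.0564]
 [-0.0748  0.0294]
 [-0.062   0.0421]
 [-0.0881  0.0435]] [-0.07485  0.0429 ] [-0.07505  0.0428 ]
d [[-0.0753 -0.032 ]
 [-0.0754 -0.0658]
 [-0.0581 -0.0478]
 [-0.0935 -0.0496]] [-0.07535 -0.0489 ] [-0.0758 -0.0487]
rim far c [[-0.0598 -0.0031]] expect ctr-> -.01525
tube far [[-0.0606 -0.0037]] ctr = -.014; sides [[-0.0721  0.0117]
 [-0.0722 -0.0191]]
tool [-0.07536553 -0.00146171]
```

>>> move_arm:
  increments:
    - [[0.2, -0.004, -0.004, 0, 0, 0, 0], [0.2, -0.004, -0.004, 0.04, 0, 0, 0], [0.2, -0.004, -0.004, 0.08, 0, 0, 0], [0.2, -0.004, -0.004, 0.11, 0, 0, 0], [0.2, -0.004, -0.004, 0.13, 0, 0, 0], [0.2, -0.004, -0.004, 0.15, 0, 0, 0], [0.2, -0.004, -0.004, 0.15, 0, 0, 0]]

```text
time: 13.7
tool_pos: [0.5983, 0.0227, 0.2904]
ee_rot: [-3.141, 0.001, 0.115]
wrist_force: [-0.4, -0.0, -1.9]
width: 0.0277
```

Run:
```python
from mv import *
import cv2
p,R=st()
n="wrist"; im,d=robot.snapshot(n)
cv2.imwrite(f"pics/{n}10.png",cv2.resize(im[120:300,220:440,::-1],None,fx=3.3,fy=3.3,interpolation=cv2.INTER_CUBIC))
```

```text
t13.70 pos [0.5983 0.0227 0.2904] rot [-3.1414e+00  1.3000e-03  1.1550e-01] F [-0.4 -0.  -1.9] T [-0.04  0.18 -0.02] w0.0277 q [-0.06  0.24  1.42  0.    1.48  1.4 ] tillxy [-0.0761 -0.0006]
```

View pics/wrist10.png

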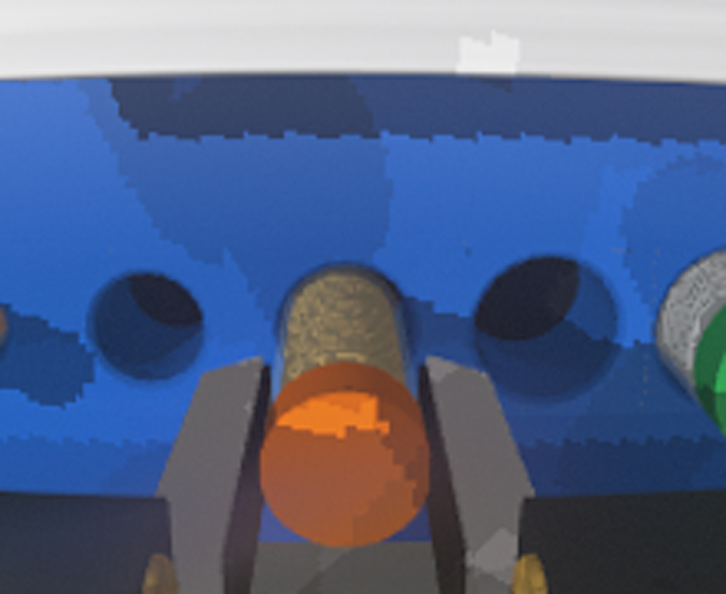

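>>> move_arm:
  increments:
    - [[0.2, 0, 0, 0.06, 0, 0, 0], [0.2, 0, 0, 0.13, 0, 0, 0], [0.2, 0, 0, 0.2, 0, 0, 0], [0.2, 0, 0, 0.26, 0, 0, 0], [0.2, 0, 0, 0.3, 0, 0, 0], [0.2, 0, 0, 0.32, 0, 0, 0], [0.2, 0, 0, 0.32, 0, 0, 0]]

```text
time: 14.33
tool_pos: [0.5983, 0.0227, 0.2583]
ee_rot: [-3.141, 0.001, 0.115]
wrist_force: [0.1, -0.2, -2.8]
width: 0.0274
```

Run:
```python
from mv import *
st()
```

```text
t14.33 pos [0.5983 0.0227 0.2583] rot [-3.1413e+00  1.5000e-03  1.1540e-01] F [ 0.1 -0.2 -2.8] T [-0.01  0.12 -0.08] w0.0274 q [-0.06  0.27  1.46  0.    1.42  1.4 ] tillxy [-0.0761 -0.0006]
```

Bottom is expected about 3 mm further down; creep to contact.

>>> move_arm:
  increments:
    - [[0.2, 0, 0, 0.01, 0, 0, 0], [0.2, 0, 0, 0.02, 0, 0, 0], [0.2, 0, 0, 0.028, 0, 0, 0], [0.2, 0, 0, 0.028, 0, 0, 0]]

```text
time: 14.67
tool_pos: [0.5985, 0.0227, 0.2565]
ee_rot: [-3.141, -0.0, 0.115]
wrist_force: [0.5, 0.0, -2.2]
width: 0.0274
```

Run:
```python
from mv import *
st()
```

```text
t14.67 pos [0.5985 0.0227 0.2565] rot [-3.1414e+00 -2.0000e-04  1.1550e-01] F [ 0.5  0.  -2.2] T [-0.04  0.15 -0.07] w0.0274 q [-0.06  0.27  1.46  0.    1.41  1.4 ] tillxy [-0.0759 -0.0006]
```

>>> move_arm:
  increments:
    - [[0.2, 0, 0, 0.01, 0, 0, 0], [0.2, 0, 0, 0.015, 0, 0, 0], [0.2, 0, 0, 0.015, 0, 0, 0]]

```text
time: 14.92
tool_pos: [0.5985, 0.0227, 0.2555]
ee_rot: [-3.142, -0.001, 0.116]
wrist_force: [-1.2, 0.2, -1.4]
width: 0.0274
```

Run:
```python
from mv import *
import cv2
st()
n="side"
im,d=robot.snapshot(n)
im=im[130:260,250:400]; s=4
cv2.imwrite(f"pics/{n}11.png",cv2.resize(im[:,:,::-1],None,fx=s,fy=s,interpolation=cv2.INTER_CUBIC))
```

```text
t14.92 pos [0.5985 0.0227 0.2555] rot [-3.1416e+00 -7.0000e-04  1.1550e-01] F [-1.2  0.2 -1.4] T [0.04 0.26 0.03] w0.0274 q [-0.06  0.27  1.46  0.    1.41  1.4 ] tillxy [-0.0758 -0.0006]
```

View pics/side11.png

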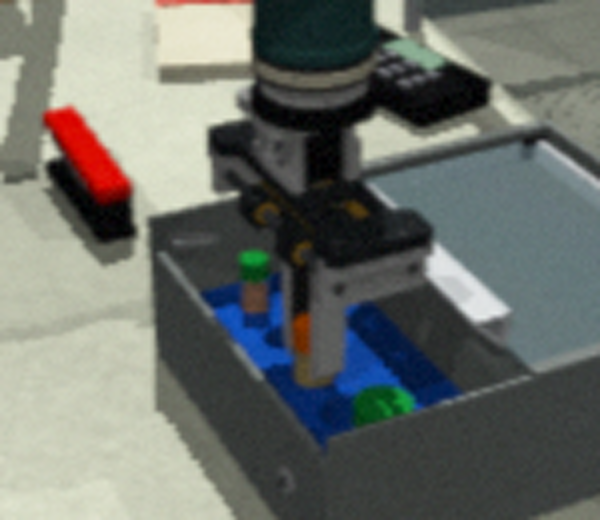

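>>> move_arm:
  increments:
    - [[0.2, 0, 0, 0.008, 0, 0, 0], [0.2, 0, 0, 0.012, 0, 0, 0], [0.2, 0, 0, 0.012, 0, 0, 0]]

```text
time: 15.22
tool_pos: [0.5986, 0.0227, 0.2554]
ee_rot: [3.141, -0.002, 0.116]
wrist_force: [-2.2, 0.8, 5.1]
width: 0.0273
```

>>> move_arm:
  increments:
    - [[0.4, 0, 0, 0, 0, 0, 0], [0.45, 0, 0, 0, 0, 0, 0], [0.5, 0, 0, 0, 0, 0, 0], [0.5, 0, 0, 0, 0, 0, 0], [0.5, 0, 0, -0.1, 0, 0, 0], [0.5, 0, 0, -0.5, 0, 0, 0], [0.5, 0, 0, -1, 0, 0, 0], [0.5, 0, 0, -1, 0, 0, 0]]

```text
time: 15.88
tool_pos: [0.5995, 0.0226, 0.3628]
ee_rot: [3.139, -0.014, 0.115]
wrist_force: [1.3, -0.0, 1.2]
width: 0.0468
```

Run:
```python
from mv import *
import cv2
from h import *
p,R=st()
for n in ("wrist","side"):
    c=robot.camera_params(n); im,d=robot.snapshot(n); np.savez(n+"12.npz",im=im,d=d,**c)
    a=im[130:260,250:400] if n=="side" else im
    s=4 if n=="side" else 1
    cv2.imwrite(f"pics/{n}12.png",cv2.resize(a[:,:,::-1],None,fx=s,fy=s,interpolation=cv2.INTER_CUBIC))
```

```text
t15.88 pos [0.5995 0.0226 0.3628] rot [ 3.1393 -0.0137  0.1155] F [ 1.3 -0.   1.2] T [-0.01  0.11 -0.  ] w0.0468 q [-0.06  0.2   1.32  0.    1.6   1.4 ] tillxy [-0.0749 -0.0008]
```

View pics/side12.png

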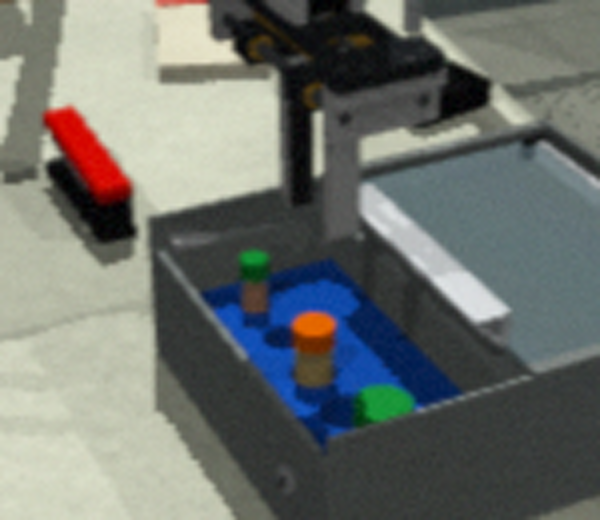

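View pics/wrist12.png

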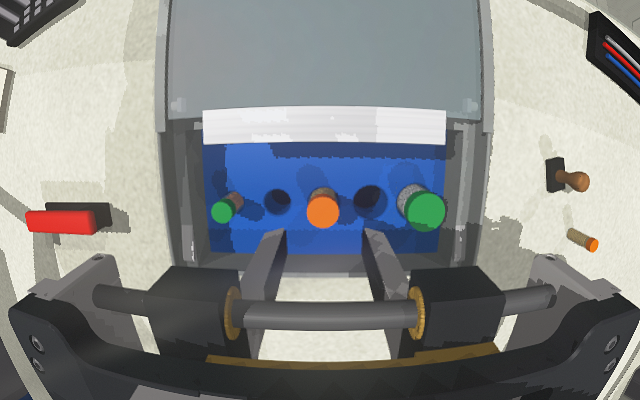

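>>> move_arm:
  increments:
    - [[0, 0.3, 0, -0.05, 0, 0, 0], [0, 0.6, 0, -0.05, 0, 0, 0], [0, 0.6, 0, -0.05, 0, 0, 0]]

```text
time: 16.23
tool_pos: [0.6608, 0.0298, 0.354]
ee_rot: [-3.141, 0.004, 0.116]
wrist_force: [-1.2, 0.0, -1.2]
width: 0.0304
```

>>> move_arm:
  increments:
    - [[0, 0.3, 0, 0, 0, 0, 0], [0, 0.52, 0, 0, 0, 0, 0], [0, 0.52, 0, 0, 0, 0, 0], [0, 0.52, 0, 0, 0, 0, 0], [0, 0.52, 0, 0, 0, 0, 0]]

```text
time: 16.65
tool_pos: [0.709, 0.0355, 0.3576]
ee_rot: [-3.141, 0.003, 0.115]
wrist_force: [-0.0, -0.1, -0.3]
width: 0.0008
```

Run:
```python
from mv import *
p,R=st()
plan(till(.036,0,.3145),Rt(YAW-np.pi/2),p,R)
```

```text
t16.65 pos [0.709  0.0355 0.3576] rot [-3.1412e+00  2.7000e-03  1.1540e-01] F [-0.  -0.1 -0.3] T [-0.04  0.17  0.01] w0.0008 q [-0.03  0.46  1.   -0.    1.68  1.43] tillxy [ 0.0354 -0.0006]
call [0.007, -0.006, 0.431, -0.0, 0.002, 0.0] rows>=1.0
```

>>> move_arm:
  increments:
    - [[0, 0.007, 0, 0.15, 0, 0, 0], [0, 0.007, 0, 0.3, 0, 0, 0], [0, 0.007, 0, 0.4, 0, 0, 0], [0, 0.007, 0, 0.431, 0, 0, 0], [0, 0.007, 0, 0.431, 0, 0, 0]]

```text
time: 17.07
tool_pos: [0.7096, 0.0356, 0.3145]
ee_rot: [-3.141, 0.003, 0.115]
wrist_force: [-0.0, 0.8, -0.8]
width: 0.0004
```

Run:
```python
from mv import *
import cv2
st()
for n in("side","wrist"):
    im,d=robot.snapshot(n)
    a=im[100:250,270:470] if n=="side" else im; s=4 if n=="side" else 1
    cv2.imwrite(f"pics/{n}13.png",cv2.resize(a[:,:,::-1],None,fx=s,fy=s,interpolation=cv2.INTER_CUBIC))
```

```text
t17.07 pos [0.7096 0.0356 0.3145] rot [-3.1411e+00  2.6000e-03  1.1540e-01] F [-0.   0.8 -0.8] T [-0.03  0.1   0.01] w0.0004 q [-0.03  0.48  1.06  0.    1.6   1.43] tillxy [ 0.0359 -0.0005]
```

View pics/side13.png

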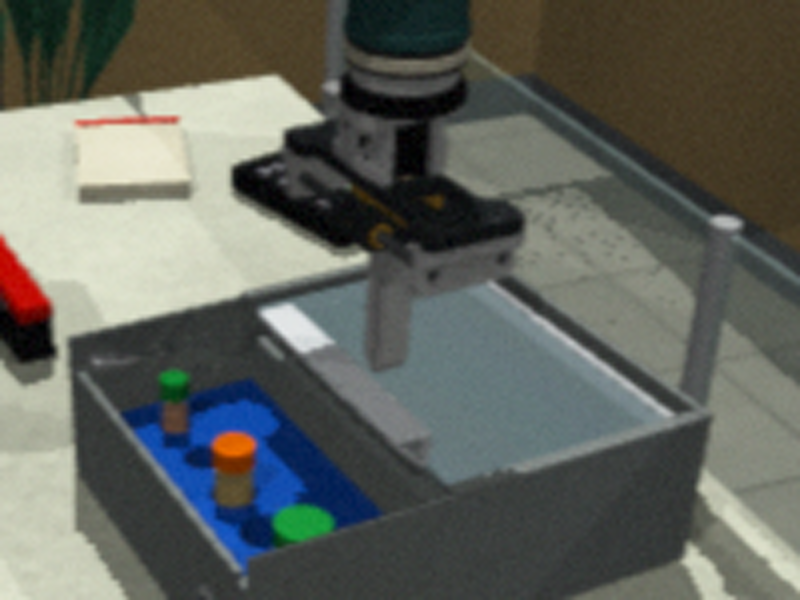

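View pics/wrist13.png

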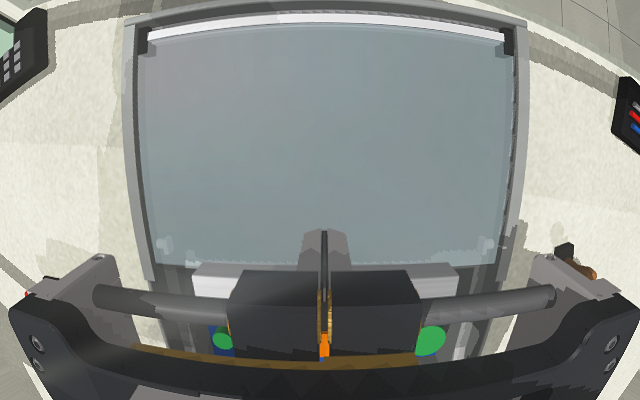

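>>> move_arm:
  increments:
    - [[0, -0.05, 0, 0, 0, 0, 0], [0, -0.1, 0, 0, 0, 0, 0], [0, -0.15, 0, 0, 0, 0, 0], [0, -0.25, 0, 0, 0, 0, 0], [0, -0.4, 0, 0, 0, 0, 0], [0, -0.58, 0, 0, 0, 0, 0], [0, -0.76, 0, 0, 0, 0, 0], [0, -0.9, 0, 0, 0, 0, 0]]

```text
time: 17.83
tool_pos: [0.6198, 0.0252, 0.3164]
ee_rot: [3.142, -0.002, 0.116]
wrist_force: [1.8, -0.1, -1.6]
width: 0.0006
```

Run:
```python
from mv import *
import cv2
st()
for n in("side",):
    im,d=robot.snapshot(n)
    a=im[100:250,270:470] if n=="side" else im; s=4 if n=="side" else 1
    cv2.imwrite(f"pics/{n}14.png",cv2.resize(a[:,:,::-1],None,fx=s,fy=s,interpolation=cv2.INTER_CUBIC))
st()
```

```text
t17.83 pos [0.6198 0.0252 0.3164] rot [ 3.1415e+00 -2.2000e-03  1.1550e-01] F [ 1.8 -0.1 -1.6] T [ 0.07 -0.16 -0.02] w0.0006 q [-0.05  0.27  1.33  0.    1.54  1.4 ] tillxy [-0.0544 -0.0005]
t17.88 pos [0.6182 0.0251 0.3166] rot [3.1415e+00 7.0000e-04 1.1540e-01] F [-2.4 -0.2  0.3] T [0.   0.23 0.03] w0.0006 q [-0.05  0.27  1.33 -0.    1.54  1.4 ] tillxy [-0.056  -0.0005]
```

View pics/side14.png

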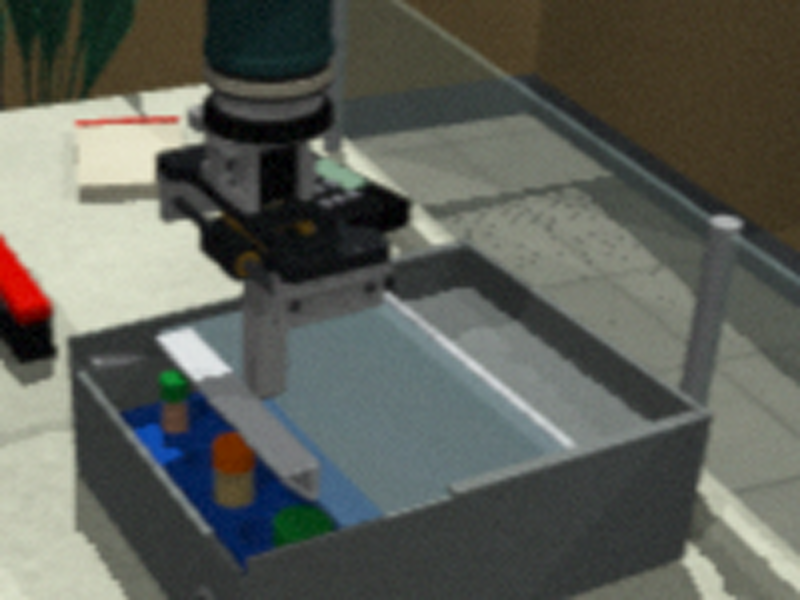

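>>> move_arm:
  increments:
    - [[0, -0.05, 0, 0.01, 0, 0, 0], [0, -0.12, 0, 0.01, 0, 0, 0], [0, -0.2, 0, 0.01, 0, 0, 0], [0, -0.28, 0, 0.01, 0, 0, 0], [0, -0.35, 0, 0.01, 0, 0, 0], [0, -0.42, 0, 0.01, 0, 0, 0], [0, -0.48, 0, 0.01, 0, 0, 0]]

```text
time: 18.47
tool_pos: [0.5736, 0.0198, 0.3162]
ee_rot: [3.141, -0.005, 0.116]
wrist_force: [5.2, 0.9, 3.4]
width: 0.0006
```

Run:
```python
from mv import *
import cv2
st()
for n in("side",):
    im,d=robot.snapshot(n)
    a=im[120:250,240:440] if n=="side" else im; s=4 if n=="side" else 1
    cv2.imwrite(f"pics/{n}15.png",cv2.resize(a[:,:,::-1],None,fx=s,fy=s,interpolation=cv2.INTER_CUBIC))
st()
```

```text
t18.47 pos [0.5736 0.0198 0.3162] rot [ 3.1412 -0.0054  0.1155] F [5.2 0.9 3.4] T [ 0.11 -0.77 -0.  ] w0.0006 q [-0.06  0.17  1.45  0.    1.51  1.39] tillxy [-0.101  -0.0007]
t18.52 pos [0.5725 0.0196 0.316 ] rot [ 3.1412e+00 -2.3000e-03  1.1540e-01] F [1.7 0.  1.8] T [-0.01 -0.14 -0.07] w0.0005 q [-0.06  0.17  1.45 -0.    1.51  1.39] tillxy [-0.102  -0.0007]
```

View pics/side15.png

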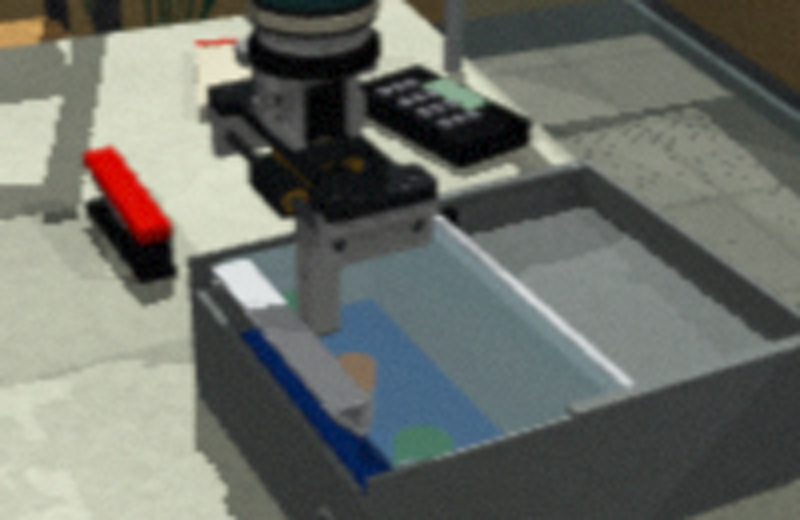

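>>> move_arm:
  increments:
    - [[0, -0.03, 0, 0, 0, 0, 0], [0, -0.06, 0, 0, 0, 0, 0], [0, -0.09, 0, 0, 0, 0, 0], [0, -0.12, 0, 0, 0, 0, 0], [0, -0.15, 0, 0, 0, 0, 0], [0, -0.18, 0, 0, 0, 0, 0]]

```text
time: 19.02
tool_pos: [0.5545, 0.0176, 0.3133]
ee_rot: [-3.141, 0.004, 0.115]
wrist_force: [-0.5, -1.0, -0.3]
width: 0.0005
```

Run:
```python
from mv import *
import cv2
st()
for n in("side",):
    im,d=robot.snapshot(n)
    a=im[120:250,240:440] if n=="side" else im; s=4 if n=="side" else 1
    cv2.imwrite(f"pics/{n}16.png",cv2.resize(a[:,:,::-1],None,fx=s,fy=s,interpolation=cv2.INTER_CUBIC))
st()
```

```text
t19.02 pos [0.5545 0.0176 0.3133] rot [-3.1411  0.0043  0.1155] F [-0.5 -1.  -0.3] T [-0.02 -0.03  0.  ] w0.0005 q [-0.07  0.13  1.5  -0.    1.51  1.38] tillxy [-0.1202 -0.0006]
t19.07 pos [0.554  0.0176 0.3131] rot [-3.1409  0.0055  0.1155] F [-0.8 -0.5 -0.4] T [-0.03  0.2  -0.03] w0.0003 q [-0.07  0.13  1.5  -0.    1.51  1.38] tillxy [-0.1206 -0.0005]
```

View pics/side16.png

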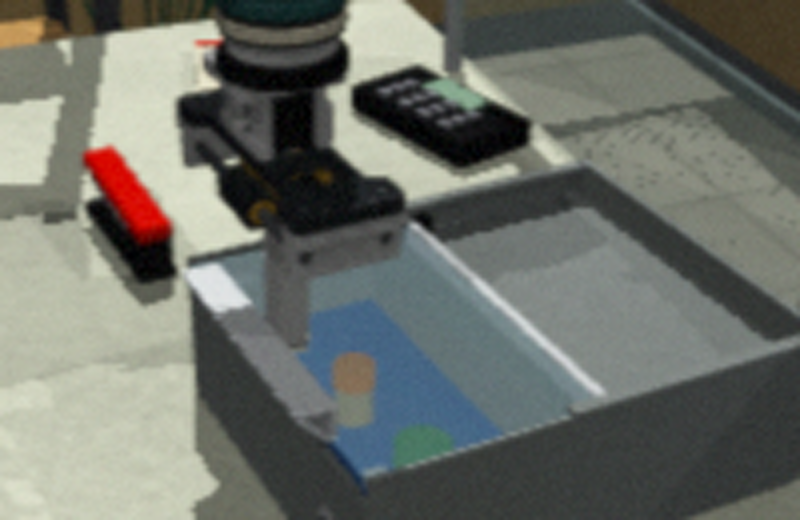

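>>> move_arm:
  increments:
    - [[0, -0.015, 0, 0, 0, 0, 0], [0, -0.03, 0, 0, 0, 0, 0], [0, -0.045, 0, 0, 0, 0, 0], [0, -0.045, 0, 0, 0, 0, 0]]

```text
time: 19.4
tool_pos: [0.5507, 0.0172, 0.3145]
ee_rot: [-3.141, 0.001, 0.115]
wrist_force: [0.9, 0.2, -0.8]
width: 0.0006
```

Run:
```python
from mv import *
import cv2
st()
for n in("side",):
    im,d=robot.snapshot(n)
    a=im[120:250,240:440] if n=="side" else im; s=4 if n=="side" else 1
    cv2.imwrite(f"pics/{n}17.png",cv2.resize(a[:,:,::-1],None,fx=s,fy=s,interpolation=cv2.INTER_CUBIC))
```

```text
t19.40 pos [0.5507 0.0172 0.3145] rot [-3.1414e+00  8.0000e-04  1.1550e-01] F [ 0.9  0.2 -0.8] T [-0.02  0.16 -0.01] w0.0006 q [-0.07  0.12  1.51  0.    1.51  1.38] tillxy [-0.124  -0.0006]
```

View pics/side17.png

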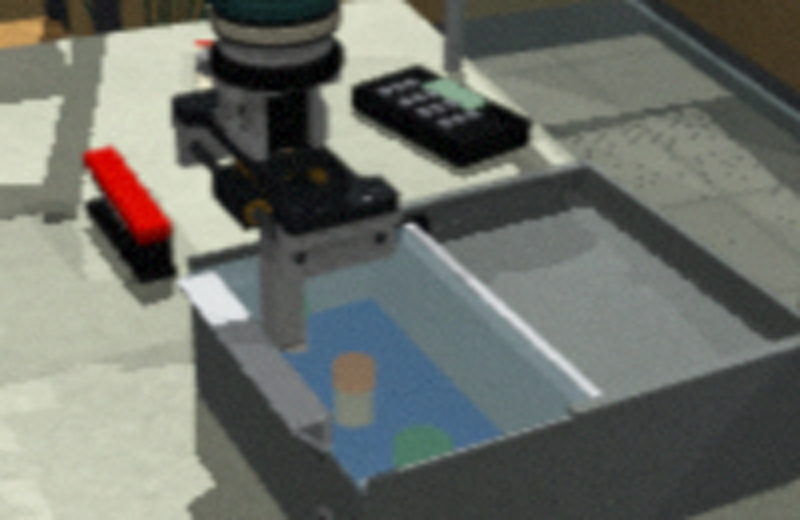

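Run:
```python
from mv import *
from h import *
import cv2
c=robot.camera_params("side"); im,d=robot.snapshot("side"); np.savez("side18.npz",im=im,d=d,**c)
a=load("side0")["im"]
def crop(x): return cv2.resize(x[150:260,270:400,::-1],None,fx=3,fy=3,interpolation=cv2.INTER_CUBIC)
cv2.imwrite("pics/cmp18.png",np.hstack([crop(a),crop(im)]))
# runner strip shift along a column profile / by template
for (x0,y0,w,h) in((350,190,35,25),(300,210,25,25),(372,205,18,16)):
    t=a[y0:y0+h,x0:x0+w]; s=im[y0-8:y0+h+8,x0-8:x0+w+8]; r=cv2.matchTemplate(s,t,cv2.TM_CCOEFF_NORMED); _,v,_,l=cv2.minMaxLoc(r); print(v,np.array(l)-8)
for rr in(0,.003,.01,.02): print(rr,proj(c,till(-.162+rr,.09,.125))[0].round(1),proj(c,till(.03+rr,-.1,.105))[0].round(1))
```

```text
0.9931540489196777 [2 1]
0.850104570388794 [ 0 -1]
0.9872588515281677 [1 0]
0 [283.1 189.7] [385.1 214.5]
0.003 [284.2 189.5] [386.1 214.2]
0.01 [286.7 188.9] [388.5 213.5]
0.02 [290.2 188. ] [391.9 212.5]
```

View pics/cmp18.png

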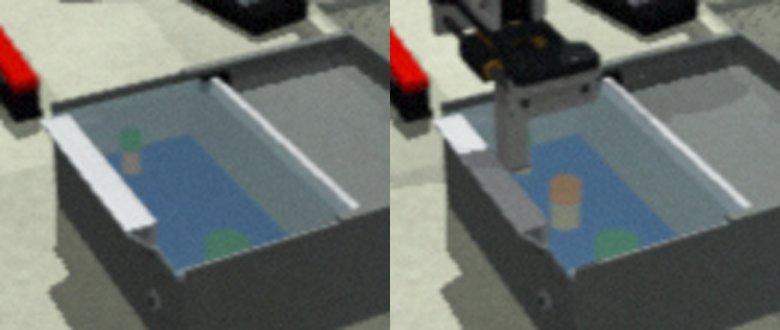

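>>> move_arm:
  increments:
    - [[0, -0.01, 0, 0, 0, 0, 0], [0, -0.02, 0, 0, 0, 0, 0], [0, -0.02, 0, 0, 0, 0, 0]]

```text
time: 19.75
tool_pos: [0.549, 0.017, 0.3147]
ee_rot: [-3.142, -0.0, 0.116]
wrist_force: [0.9, 0.5, 0.3]
width: 0.0003
```

```bash
cat > cmp.py <<'E'
from mv import *
from h import *
import sys
st()
def grad(x): return cv2.cvtColor(x,cv2.COLOR_RGB2GRAY).astype(np.float32)
im,d=robot.snapshot("side"); a=load("side0")["im"]
for (x0,y0,w,h) in((350,190,35,25),(345,185,30,20),(372,205,18,16)):
    f=8; A=cv2.resize(a[y0:y0+h,x0:x0+w],None,fx=f,fy=f,interpolation=cv2.INTER_CUBIC); B=cv2.resize(im[y0-5:y0+h+5,x0-5:x0+w+5],None,fx=f,fy=f,interpolation=cv2.INTER_CUBIC)
    r=cv2.matchTemplate(B,A,cv2.TM_CCOEFF_NORMED); _,v,_,l=cv2.minMaxLoc(r); print(round(v,3),np.array(l)/f-5)
cv2.imwrite(sys.argv[1],cv2.resize(im[150:260,270:400,::-1],None,fx=4,fy=4,interpolation=cv2.INTER_CUBIC))
E
python3 cmp.py pics/s19.png
```

```text
t19.75 pos [0.549  0.017  0.3147] rot [-3.1415e+00 -4.0000e-04  1.1550e-01] F [0.9 0.5 0.3] T [ 0.04  0.   -0.05] w0.0003 q [-0.07  0.12  1.51  0.    1.51  1.38] tillxy [-0.1257 -0.0006]
0.99 [4.75 4.  ]
0.985 [5.   4.25]
0.987 [ 0.125 -0.25 ]
```

>>> move_arm:
  increments:
    - [[0, -0.01, 0, 0, 0, 0, 0], [0, -0.01, 0, 0, 0, 0, 0], [0, -0.01, 0, 0, 0, 0, 0]]

```text
time: 20.05
tool_pos: [0.548, 0.0168, 0.3147]
ee_rot: [-3.142, -0.0, 0.115]
wrist_force: [0.3, 0.7, -0.6]
width: 0.0006
```

```bash
python3 cmp.py pics/s20.png
```

```text
t20.05 pos [0.548  0.0168 0.3147] rot [-3.1415e+00 -1.0000e-04  1.1540e-01] F [ 0.3  0.7 -0.6] T [ 0.05 -0.01  0.01] w0.0006 q [-0.07  0.12  1.52  0.    1.51  1.38] tillxy [-0.1267 -0.0006]
0.995 [1. 1.]
0.986 [5.   4.75]
0.991 [0.    0.125]
```

>>> move_arm:
  increments:
    - [[0, 0.06, 0, 0, 0, 0, 0], [0, 0.12, 0, 0, 0, 0, 0], [0, 0.12, 0, -0.15, 0, 0, 0], [0, 0.12, 0, -0.5, 0, 0, 0], [0, 0.12, 0, -0.9, 0, 0, 0], [0, 0.12, 0, -0.9, 0, 0, 0]]

```text
time: 20.6
tool_pos: [0.5611, 0.0182, 0.4139]
ee_rot: [3.139, -0.015, 0.116]
wrist_force: [1.0, -0.7, 2.3]
width: 0.0004
```

>>> move_arm:
  increments:
    - [[0, -0.8, 0, -0.3, 0, 0, 0], [0, -0.8, 0, -0.3, 0, 0, 0], [0, -0.8, 0, -0.3, 0, 0, 0]]

```text
time: 20.85
tool_pos: [0.4774, 0.0089, 0.4384]
ee_rot: [3.14, -0.003, 0.115]
wrist_force: [0.6, 0.9, 1.3]
width: 0.0004
```

>>> move_arm:
  increments:
    - [[0, -0.8, -0.6, 0, 0, 0, 0], [0, -0.8, -0.6, 0, 0, 0, 0], [0, -0.8, -0.6, 0, 0, 0, 0], [0, -0.8, -0.6, 0, 0, 0, 0]]

```text
time: 21.18
tool_pos: [0.3922, 0.0607, 0.4355]
ee_rot: [-3.141, -0.002, 0.118]
wrist_force: [0.2, -0.1, 0.7]
width: 0.0007
```

```bash
python3 cmp.py pics/s21.png
python3 - <<'E'
from mv import *
from h import *
c=robot.camera_params("top"); im,d=robot.snapshot("top"); np.savez("top22.npz",im=im,d=d,**c)
a=load("top0")["im"]
f=lambda x:cv2.resize(x[60:225,255:385,::-1],None,fx=3,fy=3,interpolation=cv2.INTER_CUBIC)
cv2.imwrite("pics/top22.png",np.hstack([f(a),f(im)]))
g=im.min(2); m=np.zeros_like(g); m[190:215,290:372]=g[190:215,290:372]>115
n,l,s,ce=cv2.connectedComponentsWithStats(m); i=1+np.argmax(s[1:,4]); print(s[i],ce[i],"was 296 194 72 19 749 / 330.99 203.24")
E
```

```text
t21.18 pos [0.3922 0.0607 0.4355] rot [-3.141e+00 -2.100e-03  1.182e-01] F [ 0.2 -0.1  0.7] T [ 0.03  0.11 -0.02] w0.0007 q [ 0.01 -0.26  1.63  0.    1.77  1.46] tillxy [-0.2765  0.0608]
0.994 [1.125 1.125]
0.995 [1. 1.]
0.991 [0.    0.125]
[290 194  78  21 797] [330.33375157 203.51944793] was 296 194 72 19 749 / 330.99 203.24
```

View pics/s21.png

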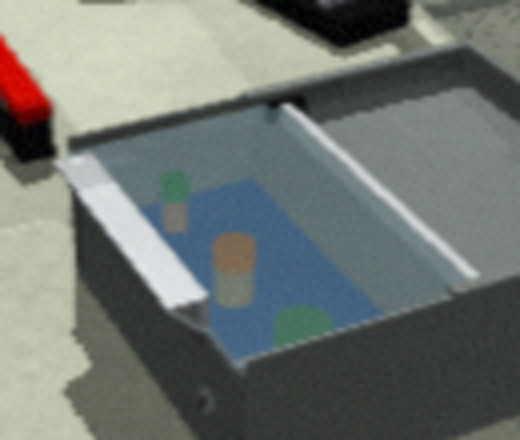

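View pics/top22.png

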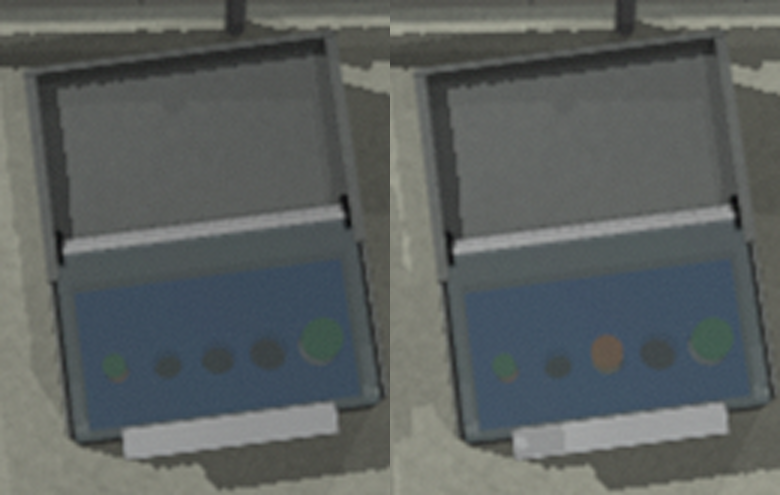

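Run:
```python
from h import *
a,b=load("top0"),load("top22")
for n,c in(("0",a),("22",b)):
    z=cloud(c)[...,2]; print(n,"pull z",np.median(z[199:206,322:355]),"sheet front z",np.median(z[186:190,300:360]))
from bench import robot
robot.close_job()
```

```text
0 pull z 0.12546718449823602 sheet front z 0.10353698782927534
22 pull z 0.12548049165194497 sheet front z 0.1036307472393253
the job is handed in; nothing more can be done
```

The orange-capped 28 mm tube is in well c, the middle 30.5 mm well, and the cover is shut in front of the bumps. The job was handed in at about 21 s of the 69 s allowed.

**How it went**
- **Opening:** I gripped the pull, lifted the front 0.075 rad and slid the cover back until it touched its stop. The force there was about 5 N.
- **Tube:** I lowered it upright until it felt the bottom at the expected depth, let go and lifted clear.
- **Closing:** I drew the cover shut with the closed fingertips behind the pull and saw its front drop. I then backed the arm off so it touches nothing.

**Last checks**
- **Cover position:** in the side and top pictures it matches its starting place to within about a pixel, roughly 1–2 mm.
- **Cover height:** the pull and the front of the sheet are back at their starting heights to 0.1 mm.
- **Tube:** it stands upright in well c. The two green-capped tubes are still in their wells.
- **Stamp and stapler:** the arm never went near them, and I saw no change in the pictures that show them. I did not measure them at the end.

**What disagreed or stayed weak**
- The cameras differed by 3–4 mm sideways. I followed the wrist camera, which agreed with the arm when it gripped the tube.
- Some picture matches along the cover's rear bar were unreliable because they could slide along it. I relied on the bar's end corner, the pull and the heights instead.
- I never felt a firm stop when closing, so "fully shut" rests on the pictures and heights.

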